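# Set up a pitot probe in the calibration stand

### The arm

A 6-joint arm with a two-finger parallel gripper is mounted at the origin on the work surface. World frame = base frame: x ahead of the robot, y to its left, z up, the work surface at z = 0. Lengths are in m, angles in rad, forces in N, time in s.
With the tool pointing down it reaches from about 0.425 to 1.125 m from the base axis. Payload 14.9 kg.
Tool frame: the origin (TCP) lies on the centre line of the jaws, within the pads' length; the fingertips stand 8 mm ahead of it and the grasp point (between the pads) lies 11 mm behind it; y points along the fingers, x is the direction in which the jaws open and shut, and the axes are right-handed (so a half turn about y gives the same grasp; the last joint's range is limited). The gripper opens to 91 mm and grips with 3 to 60 N. Pads are 32 mm wide; open, the fingers measure 118 mm over their backs; the gripper's body (76 mm by 178 mm) begins 60 mm behind the grasp point.
Start: joints at [-1.368, 0.379, 1.734, -0, 1.028, -0.033], TCP at [0.164, -0.681, 0.222] pointing down, gripper open.
Joint ranges: [-2.77, 2.77], [-0.74, 2.19], [0, 2.66], [-1.06, 4.2], [0.31, 2.87], [-3.08, 3.08]. Speed limits (rad/s): [1.89, 1.89, 2.39, 3.14, 3.14, 3.14].

### API

Orientations are given as a unit quaternion [w, x, y, z].
In Python, from workcell import env gives the robot as it stands. The module is installed in compiled form; this text tells all that it offers.
- The arm moves only by the tool play_rows, never from a script. Its arguments are lists of equal length, an entry for each row: "travel": the shift along the tool's x, y, z in units of 25 mm (1.0 is 25 mm), a list of three; "spin": the turn about the tool's y in units of 6 degrees (1.0 is 6 degrees); "grip": the gripper command: -1 is shut, 1 is fully open, values between are in proportion. A call has 1 to 20 rows; each row is the pose to reach, as a shift and turn from the pose commanded when the call began, along the tool's axes at that moment; what a row does not reach only later rows make up. A row lasts 1/12 s, in which the tool goes at most 41.7 mm and 7.16 degrees, less where a joint would pass 70% of its speed; a pose out of reach is approached as far as the arm can. A call with a gripper value outside its range is refused whole. The fingers move at their own pace and stop on an object; "newtons" is the grip in N (left out, the last holds). Time passes only in rows, so rows that repeat a pose let the fingers close. It gives the time, the measured TCP pose, the force and the opening at its end, in the units of the state.
- env.get_state(): the state, without advancing time (a new reading comes with each control period).
- env.get_image(name): name is "scene" or "top" or "wrist"; returns a dict with "img" (420x560x3 uint8, red, green, blue), "z_map" (420x560 float32, m along the optical axis (not along the pixel's ray), 0 where there is no reading), "fx", "fy", "cx", "cy" (pixels), "R" (3x3) and "t" (3): a world point X has camera coordinates R X + t. Camera axes: x right, y down, z forward; pixel columns grow to the right and rows downward; lengths in m; the calibration is good to about 2 mm. The wrist camera is an equidistant fisheye: a pixel r from the principal point sees the ray r / f radians off the axis. A picture is of the moment at which its call begins.
- env.sign_off(): hands the job in, once; it reports no verdict.
The state is a dict: "time": time; "q": joint angles; "joint_velocities": joint speeds; "joint_torque": joint torques, N m; "tcp_pos": TCP position; "eef_rot": TCP orientation; "wrist_force": force on the tool from outside, world axes, zero at the start; "moment": the same for the moment, N m; "gripper_width": finger opening in m.
Only numpy, scipy, OpenCV 4.12 (cv2) and the standard library are available. Lean on these libraries where they do the work, as an engineer would, in place of code of your own. Each camera call takes 0.05 s, during which the arm holds its last target.

### The job

Push the orange guide arm down past the black sprung jaw until it lies fully home in the stand's clip with its ring over the red nozzle, and let go of it. Then lift the blue-handled probe out of its holder and lower it upright through the ring, without touching the ring, until the black band on its stem is level with the ring; finish while still holding it there, centred and still, and leave everything else on the table alone.

Things in the scene. Friction and masses are not known exactly. Their poses are not given: they have to be found in the camera images.
- seat (a point): Clip of the calibration stand: two aluminium forks in line. This point is the middle of the slot's floor, half-way between the forks, 60 mm above the table. x runs along the slot towards the red nozzle, y across it (tall prongs on +y, jaw on -y), z up. Slot 15 mm wide. Forks at x = -44..-32 and 32..44 mm; the grip block and fingers fit between them (nothing above 45 mm there).
- jaw (a joint): Black sprung jaw of the clip, rad: 0 closed; the passing bar pushes it to about 0.08 (some 5 to 15 N straight down), then it springs back over the bar's top by itself. At each fork (x = 31..51 mm either side) a round nose, 20 mm diameter, centre 81 mm above the table, reaches to 2 mm short of the slot's middle plane.
- nozzle (a point): Centre of the top of the red nozzle disc on the stand's base plate, 32 mm diameter, top 20 mm above the table, 88 mm along x from the clip's middle. Axes as the seat's.
- guide_grip (a point): Guide arm (loose, 0.12 kg, lying flat): orange 12 x 12 mm bar with a ring at one end, a 26 mm wide block at the other (91 mm from the middle) and a grey grip block in the middle, 28 mm along the bar, 16 across, 30 tall, underside flush with the bar's. This point is the grip block's centre, 15 mm above the arm's underside. x points to the ring, z up. It balances near here.
- guide_bar (a point): Centre of the guide arm's bar, under point guide_grip: 6 mm above the arm's underside. Axes as guide_grip. Home in the clip it lies 6 mm above point seat.
- guide_ring (a point): Centre of the guide ring's hole, half-way through its 12 mm thickness; ring 40 mm outside, hole 26 mm diameter, axis z. 88 mm from guide_bar along x, level with it.
- probe_handle (a point): Pitot probe (loose, about 0.08 kg), upright, standing in a blue holder. This point is the centre of its round blue handle, 22 mm diameter, 44 mm long. z points up along the probe. Below the handle a steel stem of 9 mm diameter and 85 mm length ends at the tip, 107 mm below this point.
- probe_band (a point): Centre of the 10 mm tall black band painted on the probe's stem (no step), 32 mm above the tip, 75 mm below the handle's centre.
- probe_tip (a point): Lower end of the probe's stem, on its axis.
- holder: Blue probe holder fixed to the table, 64 x 64 mm, 95 mm tall: a 10 mm top plate with a 14 mm hole on four posts; the probe's handle rests on the plate with the stem hanging through. Origin at the centre of its underside.
- guide_arm: The guide arm as a whole; origin at the middle of the bar's underside, axes as guide_grip.
- probe: The probe as a whole; origin at its tip, z up along the probe.
- stand: The green-based calibration stand, fixed, with its jaw; origin on the table under point seat, axes as seat's. Base plate 170 x 80 x 12 mm, x = -55..115 mm. The tall prongs are flared and reach 106 mm above the table.
- glue_jar: Bystander, loose: white-capped round jar, 52 mm across, 85 mm tall. Origin under its middle.
- nose_cone: Bystander, loose: red rocket nose cone standing on its base, 50 mm across, 94 mm tall. Origin under its middle.
- screwdriver: Bystander, loose: screwdriver lying on the table.
- pen_cup: Bystander, loose: white cup, 76 mm across, 95 mm tall. Origin under its middle.
- fin_blank: Bystander, loose: yellow fin part, foot 90 x 45 mm, 49 mm tall. Origin under its middle.
Not all that is in view belongs to the job. What is shaped like the probe but green or white is not meant.

How it is judged:
By the outcome, as a careful person would: the job done as asked, in the order asked, and still so for the second after the job is handed in, while the arm keeps its last pose, push and grip.
It also fails if it takes over 69 s, if anything falls off the work surface, if the arm or the gripper's body presses on something with over 40 N, if the wrist force passes 120 N, or if a joint passes its speed limit or range.

## Working session

There is one attempt and no reset: what is moved stays moved. The work goes in short steps, Python scripts to look and compute and a tool call to move; the robot and the scene stay as the last step left them, time stands still between calls to the robot, and variables do not carry over. Pictures are saved under pics/ and viewed, and the job is handed in when it is done.

Besides the shell and the picture viewer there is one more tool, called after "Call:" as a command line: name --pt "numbers of a row" for each row, then --argument value for the rest. play_rows: Moves the arm, as the interface text tells. Its arguments: {"type":"object","properties":{"travel":{"type":"array"},"spin":{"type":"array"},"grip":{"type":"array"},"newtons":{"type":"number"}},"required":["travel","spin","grip"]}

```bash
mkdir -p pics; cat > h.py <<'E'
import numpy as np, cv2
from workcell import env
def snap(n,tag):
    d=env.get_image(n); np.savez(f'{n}_{tag}.npz',**d)
    cv2.imwrite(f'pics/{n}_{tag}.png',cv2.cvtColor(d['img'],cv2.COLOR_RGB2BGR)); return d
def load(n,tag): return dict(np.load(f'{n}_{tag}.npz'))
def crop(n,tag,x0,y0,x1,y1,s,out):
    d=load(n,tag); c=cv2.cvtColor(d['img'],cv2.COLOR_RGB2BGR)[y0:y1,x0:x1]
    cv2.imwrite(f'pics/{out}.png',cv2.resize(c,None,fx=s,fy=s,interpolation=cv2.INTER_CUBIC))
def ray(d,u,v):
    x=(u-d['cx'])/d['fx'];y=(v-d['cy'])/d['fy']
    return d['R'].T@np.array([x,y,1.]), -d['R'].T@d['t']
def atz(d,u,v,z):
    r,c=ray(d,u,v); return c+r*(z-c[2])/r[2]
def cloud(d):
    h,w=d['z_map'].shape; u,v=np.meshgrid(np.arange(w),np.arange(h)); z=d['z_map']
    P=np.stack([(u-d['cx'])/d['fx']*z,(v-d['cy'])/d['fy']*z,z],-1)
    return (P-d['t'])@d['R']
def proj(d,X):
    p=d['R']@np.array(X)+d['t']; return d['fx']*p[0]/p[2]+d['cx'],d['fy']*p[1]/p[2]+d['cy']
E
python3 - <<'E'
from h import *
s=env.get_state(); print(s)
for n in ('scene','top','wrist'):
    d=snap(n,'0'); print(n,d['fx'],d['cx'],d['cy'],-d['R'].T@d['t'],d['R'].tolist())
E
```

```text
{'time': 0.0, 'q': array([-1.36833402e+00,  3.79380878e-01,  1.73477010e+00,  2.34822604e-06,
        1.02848081e+00, -3.32990958e-02]), 'joint_velocities': array([-6.88939375e-05,  1.75365455e-04,  2.27040339e-03,  2.37329663e-03,
        1.92832608e-04,  9.48435342e-04]), 'joint_torque': array([-2.11306033e-03, -7.63738060e+01, -4.34374595e+01,  6.49725390e-02,
        4.24421823e-02, -9.86526811e-05]), 'tcp_pos': array([ 0.16342851, -0.68026923,  0.2213129 ]), 'eef_rot': array([ 0.55557111, -0.55509621,  0.43800673, -0.43744605]), 'wrist_force': array([-1.25203766, -0.13668662, -0.17101137]), 'moment': array([-0.03703935, -0.02394479,  0.00732524]), 'gripper_width': 0.09130290408128547}
scene 432.87831297221965 274.9652052252761 211.69893613524408 [1.21778309 0.20662177 1.05578206] [[-0.30606079299840533, 0.9519877695934216, -0.006788043438989231], [0.7673483846524701, 0.24246711549068012, -0.59362122138353], [-0.5634742652157525, -0.18689297592518428, -0.8047159548495333]]
top 380.189120913008 286.04859787768874 208.42163828177215 [ 0.45103585 -0.02638221  1.22534228] [[-0.028595164877993517, -0.9994190770817046, -0.01854251630048884], [-0.9945880333806155, 0.030300777897305266, -0.09938061538800085], [0.09988473557896592, 0.01560035973853487, -0.9948767101376674]]
wrist 325.19226210127806 280.67708910900706 211.37232174001886 [ 0.2394822  -0.66324004  0.38463617] [[0.23351932277678739, -0.9723512036751334, -0.001364771552701794], [-0.9339645970906025, -0.22469046099351525, 0.2778926557502219], [-0.27051590946053494, -0.06361865646209483, -0.9606111644566176]]
```

View pics/scene_0.png

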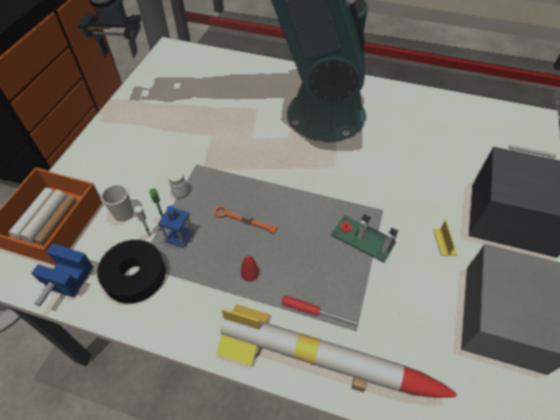

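View pics/top_0.png

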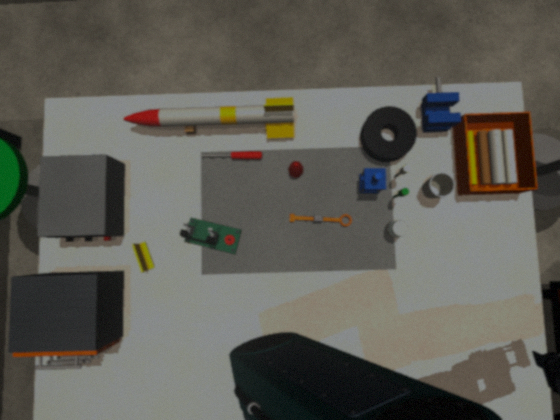

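View pics/wrist_0.png

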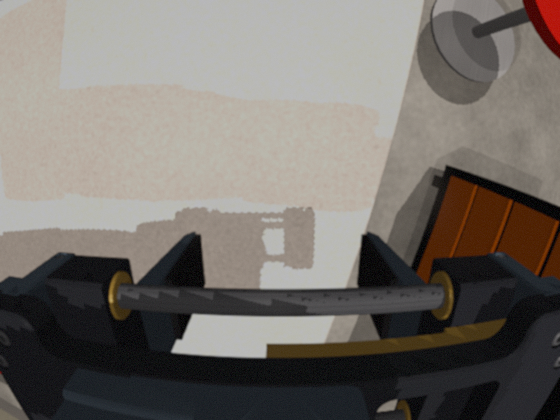

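The scene view shows the guide arm at about (245,220), the stand at (362,237) and the probe holder at (175,228). In the top view they are at (320,219), (212,236) and (374,180). Next I'll enlarge those areas.

```bash
python3 - <<'E'
from h import *
crop('scene','0',110,160,290,290,4.4,'s_a'); crop('scene','0',320,200,410,270,8,'s_b')
crop('top','0',270,150,430,260,5,'t_a'); crop('top','0',170,205,260,265,8,'t_b')
E
```

```text
(no output)
```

View pics/s_a.png

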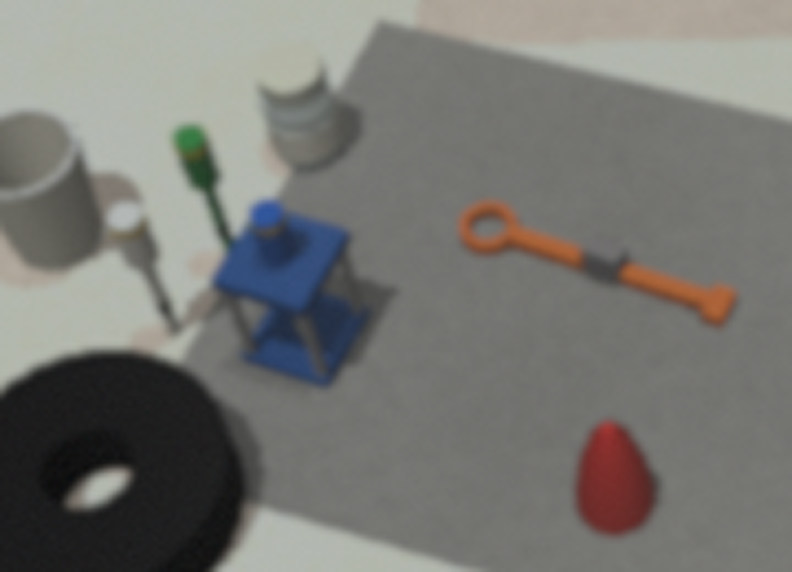

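View pics/s_b.png

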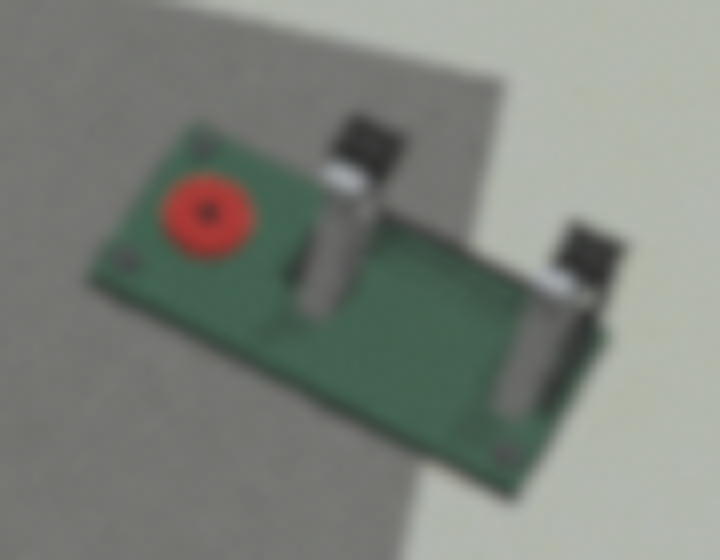

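View pics/t_a.png

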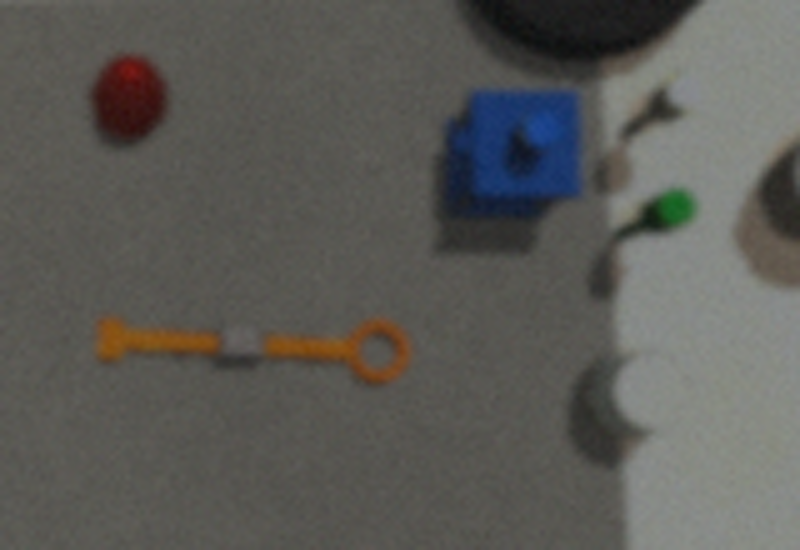

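View pics/t_b.png

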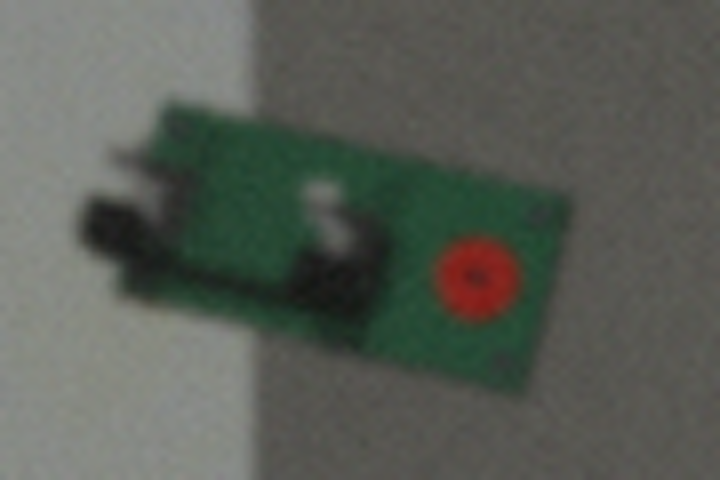

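```bash
python3 - <<'E'
from h import *
from scipy.spatial.transform import Rotation as Ro
d=load('top','0'); c=load('scene','0')
f=lambda u,v,z,D=d:print(np.round(atz(D,u,v,z),4))
T=lambda u,v,x0,y0,s:((u+.5)/s-.5+x0,(v+.5)/s-.5+y0)
print('nozzle');f(*T(478,278,170,205,8),.02); f(*T(208,213,320,200,8),.02,c)
print('corners');[f(*T(u,v,170,205,8),.012) for u,v in((165,100),(575,195),(525,395),(120,293))]
[f(*T(u,v,320,200,8),.012,c) for u,v in((195,120),(92,280),(515,495),(607,335))]
print('ring');f(*T(379,351,270,150,5),.012); f(*T(489,226,110,160,4.4),.012,c)
print('grip');f(*T(240,343,270,150,5),.03)
print('end');f(*T(111,340,270,150,5),.012);f(*T(717,303,110,160,4.4),.012,c)
print('handle top');f(*T(543,127,270,150,5),.139);f(*T(269,211,110,160,4.4),.139,c)
s=env.get_state()
q=s['eef_rot'];print(Ro.from_quat(q,scalar_first=True).as_matrix().round(4))
for D,n in((d,'top'),(c,'scene')):
    P=cloud(D); im=D['img'].astype(int)
    m=(im[...,0]>130)&(im[...,1]<125)&(im[...,1]>50)&(im[...,2]<60)&(P[...,0]>.3)&(P[...,0]<.6)&(P[...,1]<.05)&(P[...,1]>-.3)
    print(n,m.sum(),np.median(P[m],0) if m.any() else '')
E
```

```text
nozzle
[0.4792 0.1751 0.02  ]
[0.4805 0.1771 0.02  ]
corners
[0.5543 0.3016 0.012 ]
[0.5113 0.1371 0.012 ]
[0.4325 0.1584 0.012 ]
[0.4775 0.3199 0.012 ]
[0.4351 0.1633 0.012 ]
[0.5161 0.1434 0.012 ]
[0.5586 0.3028 0.012 ]
[0.4837 0.3233 0.012 ]
ring
[ 0.5306 -0.1955  0.012 ]
[ 0.5334 -0.1919  0.012 ]
grip
[ 0.5371 -0.106   0.03  ]
end
[ 0.5428 -0.0249  0.012 ]
[ 0.5468 -0.0239  0.012 ]
handle top
[ 0.6488 -0.2778  0.139 ]
[ 0.6463 -0.2744  0.139 ]
[[ 2.336e-01 -1.000e-04  9.723e-01]
 [-9.723e-01  9.000e-04  2.336e-01]
 [-9.000e-04 -1.000e+00  1.000e-04]]
top 51 [ 0.54048418 -0.0511423   0.01066505]
scene 132 [ 0.54345966 -0.07977568  0.0118685 ]
```

Call:
play_rows --pt "-18.8 0 19.9" --pt "-18.8 0 19.9" --pt "-18.8 0 19.9" --pt "-18.8 0 19.9" --pt "-18.8 0 19.9" --pt "-18.8 0 19.9" --pt "-18.8 0 19.9" --pt "-18.8 0 19.9" --pt "-18.8 0 19.9" --pt "-18.8 0 19.9" --pt "-18.8 0 19.9" --pt "-18.8 0 19.9" --pt "-18.8 0 19.9" --pt "-18.8 0 19.9" --pt "-18.8 0 19.9" --pt "-18.8 0 19.9" --pt "-18.8 0 19.9" --pt "-18.8 2 19.9" --pt "-18.8 2 19.9" --pt "-18.8 2 19.9" --spin '[-12,-12,-12,-12,-12,-12,-12,-12,-12,-12,-12,-12,-12,-12,-12,-12,-12,-12,-12,-12]' --grip '[1,1,1,1,1,1,1,1,1,1,1,1,1,1,1,1,1,1,1,1]' --newtons 40

```text
time: 1.82
tcp_pos: [0.5354, -0.1068, 0.1694]
eef_rot: [0.707, -0.706, 0.029, -0.026]
wrist_force: [-0.0, -0.6, -0.1]
gripper_width: 0.0911
```

```bash
python3 - <<'E'
from h import *
from scipy.spatial.transform import Rotation as Ro
d=snap('wrist','1'); s=env.get_state()
print(s['tcp_pos'],s['q']);print(Ro.from_quat(s['eef_rot'],scalar_first=True).as_matrix().round(4))
E
```

```text
[ 0.5364287  -0.10746977  0.17119106] [-2.40313961e-01  2.12176176e-01  2.06759495e+00 -3.70220943e-05
  8.64981324e-01 -1.61681541e-01]
[[ 9.969e-01 -3.100e-03  7.850e-02]
 [-7.850e-02  7.000e-04  9.969e-01]
 [-3.100e-03 -1.000e+00  5.000e-04]]
```

View pics/wrist_1.png

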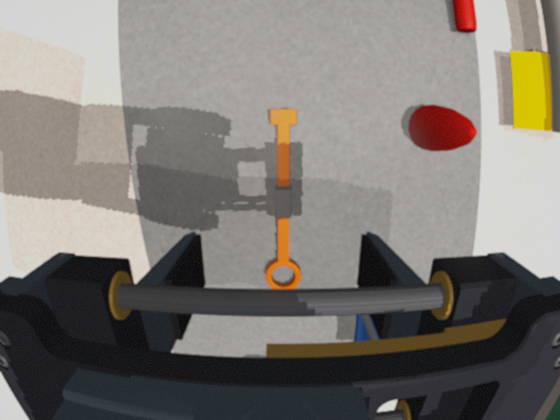

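The wrist view shows the guide running straight up the image near column 283: end block at about (284,116), grip block hidden in shadow near (283,200), ring at about (283,273). I'll measure these in an enlarged crop.

```bash
cat >> h.py <<'E'
def wray(d,u,v):
    x=(u-d['cx'])/d['fx'];y=(v-d['cy'])/d['fy']; r=np.hypot(x,y)
    k=np.sin(r)/r if r>1e-9 else 1.
    return d['R'].T@np.array([x*k,y*k,np.cos(r)]), -d['R'].T@d['t']
def watz(d,u,v,z):
    r,c=wray(d,u,v); return c+r*(z-c[2])/r[2]
def wproj(d,X):
    p=d['R']@np.array(X)+d['t']; th=np.arctan2(np.hypot(p[0],p[1]),p[2]); k=th/max(np.hypot(p[0],p[1]),1e-12)
    return d['fx']*p[0]*k+d['cx'],d['fy']*p[1]*k+d['cy']
E
python3 - <<'E'
from h import *
crop('wrist','1',240,95,330,185,6.6,'w1a');crop('wrist','1',240,160,330,250,6.6,'w1c');crop('wrist','1',240,215,330,305,6.6,'w1b')
d=load('wrist','1')
im=d['img'].astype(int); m=(im[...,0]>150)&(im[...,2]<90)&(im[...,1]<170)
m[:,:250]=0;m[:,320:]=0
for v in range(105,290,8):
    u=np.where(m[v])[0]; print(v,u.min() if len(u) else None,u.max() if len(u) else None,len(u))
E
```

```text
105 None None 0
113 270 295 26
121 271 295 25
129 277 288 12
137 277 288 12
145 277 288 12
153 278 288 11
161 278 288 11
169 278 288 11
177 278 288 11
185 None None 0
193 None None 0
201 None None 0
209 None None 0
217 None None 0
225 278 288 11
233 277 288 12
241 278 288 11
249 277 288 12
257 278 288 11
265 270 296 27
273 266 300 13
281 267 299 13
289 None None 0
```

View pics/w1a.png

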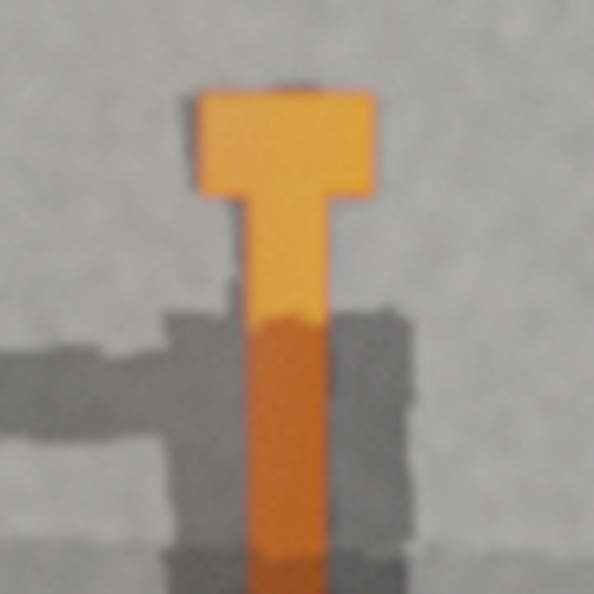

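View pics/w1b.png

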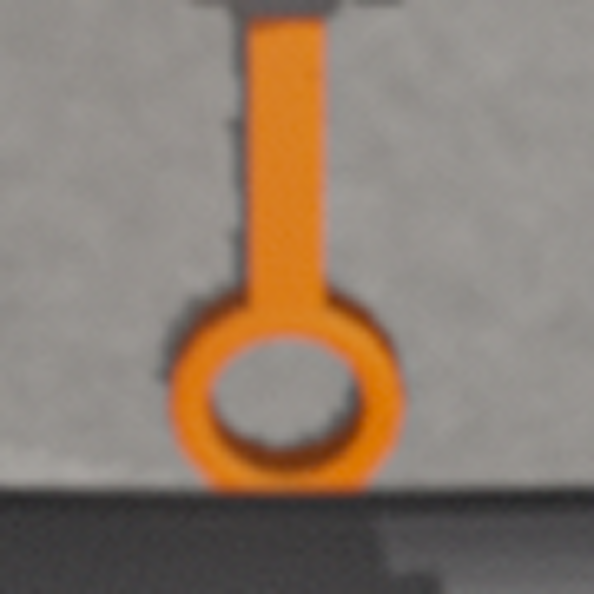

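View pics/w1c.png

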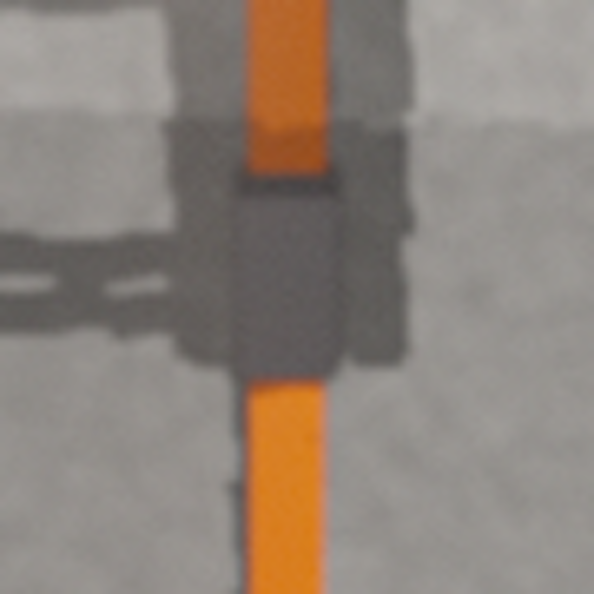

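```bash
python3 - <<'E'
from h import *
d=load('wrist','1')
T=lambda u,v,x0,y0,s:((u+.5)/s-.5+x0,(v+.5)/s-.5+y0)
r=watz(d,*T(287,406,240,215,6.6),.012); e=watz(d,*T(288,143,240,95,6.6),.012); g=watz(d,*T(290,286,240,160,6.6),.03)
# end block edges
for v in(92,195): print('end edge',watz(d,*T(288,v,240,95,6.6),.012))
for v in(195,380): print('grip edge',watz(d,*T(288,v,240,160,6.6),.03))
print(r,e,g)
a=(r-e)[:2];print(np.linalg.norm(a),np.degrees(np.arctan2(a[1],a[0])))
us=[];P=[]
for v in list(range(129,178,8))+list(range(225,258,8)):
    P.append(watz(d,283 if v>=153 and v<180 or v in(225,241,257) else 282.5,v,.012))
P=np.array(P);p=np.polyfit(P[:,1],P[:,0],1);print('bar angle',-90-np.degrees(np.arctan(p[0])),p[0]*-.107+p[1])
E
```

```text
end edge [ 0.54349201 -0.01835468  0.012     ]
end edge [ 0.54230285 -0.03370421  0.012     ]
grip edge [ 0.53755855 -0.09478331  0.03      ]
grip edge [ 0.53544198 -0.12259843  0.03      ]
[ 0.52977413 -0.19611932  0.012     ] [ 0.54290257 -0.02595699  0.012     ] [ 0.53681845 -0.10833096  0.03      ]
0.17066802620273996 -94.41177077753206
bar angle -94.31973108766314 0.5362708203586782
```

Call:
play_rows --pt "0 1 -0.04" --pt "0 2.2 -0.04" --pt "0 3.4 -0.04" --pt "0 4.6 -0.04" --pt "0 5.5 -0.04" --pt "0 6.0 -0.04" --pt "0 6.3 -0.04" --pt "0 6.3 -0.04" --pt "0 6.3 -0.04" --pt "0 6.3 -0.04" --pt "0 6.3 -0.04" --pt "0 6.3 -0.04" --pt "0 6.3 -0.04" --pt "0 6.3 -0.04" --pt "0 6.3 -0.04" --spin '[0,0,0,0,0,0,0,0,0,0,0,0,0,0,0]' --grip '[1,1,1,1,1,1,1,1,-1,-1,-1,-1,-1,-1,-1]' --newtons 40

```text
time: 3.12
tcp_pos: [0.5374, -0.1084, 0.0146]
eef_rot: [-0.707, 0.707, -0.028, 0.028]
wrist_force: [-0.4, -0.3, -0.2]
gripper_width: 0.0474
```

Call:
play_rows --pt "0 0 0" --pt "0 0 0" --pt "0 0 0" --pt "0 0 0" --pt "0 0 0" --pt "0 0 0" --pt "0 0 0" --pt "0 0 0" --pt "0 -0.5 0" --pt "0 -1.5 0" --pt "0 -2.5 0" --pt "0 -3.5 0" --pt "0 -4.5 0" --pt "0 -5.0 0" --pt "0 -5.0 0" --spin '[0,0,0,0,0,0,0,0,0,0,0,0,0,0,0]' --grip '[-1,-1,-1,-1,-1,-1,-1,-1,-1,-1,-1,-1,-1,-1,-1]'

```text
time: 4.37
tcp_pos: [0.5389, -0.1088, 0.1426]
eef_rot: [-0.706, 0.707, -0.026, 0.029]
wrist_force: [0.4, 0.2, -1.0]
gripper_width: 0.0159
```

Call:
play_rows --pt "-0.2 -0.5 0.5" --pt "-0.6 -1.5 1.6" --pt "-1.0 -2.5 2.8" --pt "-1.4 -3.5 4.0" --pt "-1.8 -4 5.2" --pt "-2.2 -4 6.6" --pt "-2.6 -4 8.0" --pt "-3.0 -4 9.4" --pt "-3.5 -4 10.8" --pt "-4.0 -4 12.2" --pt "-4.4 -4 13.4" --pt "-4.7 -4 14.4" --pt "-5.0 -4 15.2" --pt "-5.1 -4 15.7" --pt "-5.1 -4 15.9" --pt "-5.1 -4 15.9" --pt "-5.1 -4 15.9" --spin '[0,0,0.1,0.3,0.5,0.7,0.9,1.1,1.3,1.5,1.7,1.77,1.77,1.77,1.77,1.77,1.77]' --grip '[-1,-1,-1,-1,-1,-1,-1,-1,-1,-1,-1,-1,-1,-1,-1,-1,-1]'

```text
time: 5.78
tcp_pos: [0.4415, 0.2971, 0.2389]
eef_rot: [-0.701, 0.701, -0.093, 0.093]
wrist_force: [0.6, -0.6, -1.3]
gripper_width: 0.0157
```

```bash
python3 - <<'E'
from h import *
from scipy.spatial.transform import Rotation as Ro
d=snap('wrist','2'); s=env.get_state(); snap('scene','2')
print(s['tcp_pos'],s['q'],s['gripper_width']);print(Ro.from_quat(s['eef_rot'],scalar_first=True).as_matrix().round(4))
crop('scene','2',290,110,430,270,3.7,'s2')
E
```

```text
[0.44161753 0.29690932 0.23908613] [ 5.48178980e-01  9.13328642e-02  2.06190120e+00 -1.70768342e-04
  9.88957614e-01  8.12643829e-01] 0.01590006495825957
[[ 9.653e-01 -4.000e-04  2.613e-01]
 [-2.613e-01 -4.000e-04  9.653e-01]
 [-3.000e-04 -1.000e+00 -5.000e-04]]
```

View pics/wrist_2.png

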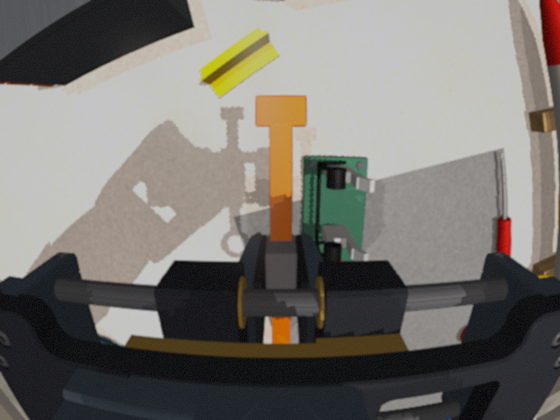

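View pics/s2.png

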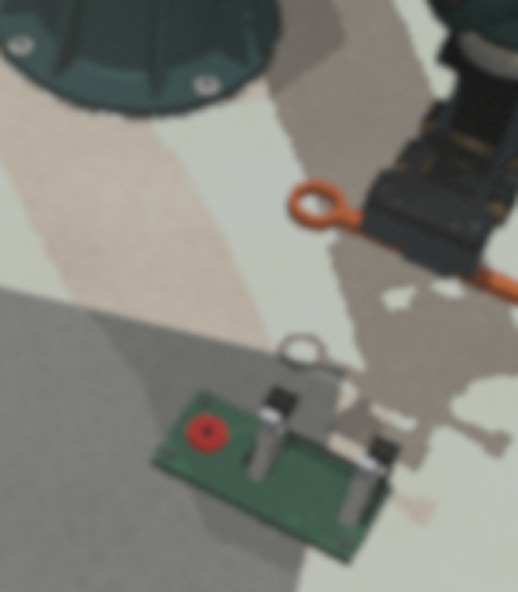

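The wrist view shows the stand to the right of the held bar. Its plate spans columns 303 to 368, its end edge is at row 156, and the forks and black jaws are at about (340,178) and (340,250). I'll enlarge it.

```bash
python3 - <<'E'
from h import *
crop('wrist','2',290,145,400,265,5,'w2a')
E
```

```text
(no output)
```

View pics/w2a.png

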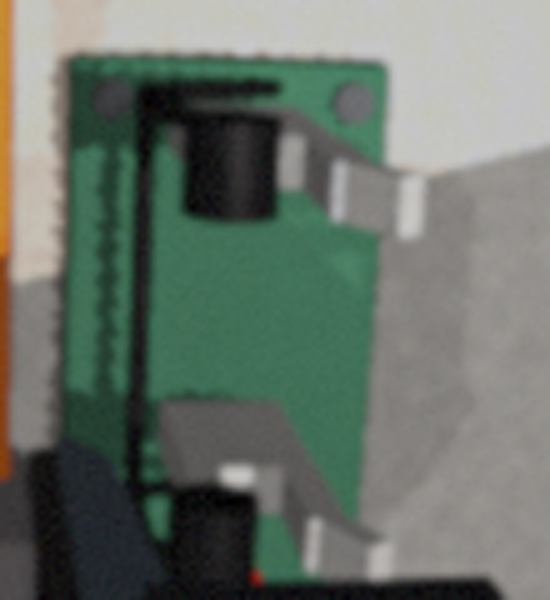

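```bash
python3 - <<'E'
from h import *
d=load('wrist','2')
T=lambda u,v,x0=290,y0=145,s=5:((u+.5)/s-.5+x0,(v+.5)/s-.5+y0)
P=lambda u,v,z:watz(d,*T(u,v),z)
a=P(70,62,.012);b=P(385,64,.012);c=P(360,500,.012);e=P(65,420,.012)
print(a,b,c,e)
ang=lambda v:np.degrees(np.arctan2(v[1],v[0]))
print('w',np.linalg.norm(b-a),'y dir',ang(b-a),'x dir',ang(c-b),ang(e-a))
# hypotheses
def S(seat,th):
    x=np.array([np.cos(th),np.sin(th),0]);y=np.array([-x[1],x[0],0])
    return lambda p:np.array([seat[0],seat[1],0])+p[0]*x+p[1]*y+np.array([0,0,p[2]])
from scipy.optimize import least_squares
t=load('top','0');s0=load('scene','0')
obs=[]
W=lambda u,v:T(u,v)
obs+=[('w',W(70,62),(-.055,-.04,.012)),('w',W(385,64),(-.055,.04,.012))]
TT=lambda u,v:T(u,v,170,205,8)
obs+=[('t',TT(165,100),(-.055,.04,.012)),('t',TT(575,195),(.115,.04,.012)),('t',TT(525,395),(.115,-.04,.012)),('t',TT(478,278),(.088,0,.02)),('t',TT(120,293),(-.055,-.04,.012))]
SS=lambda u,v:T(u,v,320,200,8)
obs+=[('s',SS(195,120),(.115,-.04,.012)),('s',SS(92,280),(.115,.04,.012)),('s',SS(515,495),(-.055,.04,.012)),('s',SS(208,213),(.088,0,.02))]
def res(p,sel='wts',full=False):
    f=S(p[:2],p[2]);r=[]
    for n,uv,q in obs:
        if n not in sel: continue
        X=f(q); pr=wproj(d,X) if n=='w' else proj(t if n=='t' else s0,X)
        r+=[pr[0]-uv[0],pr[1]-uv[1]]
    return np.array(r)
for sel in('w','t','s','wts'):
    o=least_squares(res,[.503,.26,np.radians(-105)],args=(sel,));print(sel,o.x[:2],np.degrees(o.x[2]),o.fun.round(1))
E
```

```text
[0.47639307 0.32148053 0.012     ] [0.55203962 0.30203865 0.012     ] [0.52319905 0.19089494 0.012     ] [0.45293263 0.23357415 0.012     ]
w 0.078104975069945 y dir -14.413604235670197 x dir -104.54678719952162 -104.94282021009914
w [0.50057197 0.2584729 ] -104.42707519798928 [-0.7  0.   0.8  0. ]
t [0.50172649 0.25862697] -104.99632694756578 [ 0.1 -0.1 -0.   0.2  0.1 -0.3  0.5  0.1 -0.7  0.1]
s [0.50571474 0.26256346] -105.68976679401153 [-0.3  0.2 -0.5 -1.   0.6  0.3  0.1  0.4]
wts [0.50132508 0.25943893] -104.41371357223154 [-0.3 -0.9  1.2 -0.9 -0.4  0.2 -0.3 -0.   0.1 -0.5  0.3 -0.1 -0.8  0.4
 -1.7 -0.7 -1.4 -1.8  0.3 -1.5 -0.9 -0.6]
```

Call:
play_rows --pt "0.4 0 -0.1" --pt "1.0 0 -0.3" --pt "1.7 0 -0.5" --pt "2.3 0.4 -0.7" --pt "2.6 1.0 -0.85" --pt "2.7 1.8 -0.85" --pt "2.7 2.6 -0.85" --pt "2.7 3.4 -0.85" --pt "2.7 3.8 -0.85" --pt "2.7 3.95 -0.85" --pt "2.7 3.95 -0.85" --pt "2.7 3.95 -0.85" --spin '[-0.07,-0.07,-0.07,-0.07,-0.07,-0.07,-0.07,-0.07,-0.07,-0.07,-0.07,-0.07]' --grip '[-1,-1,-1,-1,-1,-1,-1,-1,-1,-1,-1,-1]'

```text
time: 6.88
tcp_pos: [0.5016, 0.2597, 0.1413]
eef_rot: [0.701, -0.701, 0.09, -0.091]
wrist_force: [-0.5, -0.3, -1.5]
gripper_width: 0.0159
```

```bash
python3 - <<'E'
from h import *
from scipy.spatial.transform import Rotation as Ro
d=snap('wrist','3'); s=env.get_state(); snap('scene','3'); snap('top','3')
print(s['tcp_pos'],s['gripper_width'],s['wrist_force']);print(Ro.from_quat(s['eef_rot'],scalar_first=True).as_matrix().round(4))
crop('scene','3',290,150,430,270,5,'s3');crop('top','3',160,185,270,270,7,'t3')
E
```

```text
[0.50170842 0.25987591 0.14162835] 0.015652568470634756 [ 0.69687606  0.72004372 -1.34910356]
[[ 9.673e-01  1.300e-03  2.536e-01]
 [-2.536e-01  6.000e-04  9.673e-01]
 [ 1.100e-03 -1.000e+00  9.000e-04]]
```

View pics/wrist_3.png

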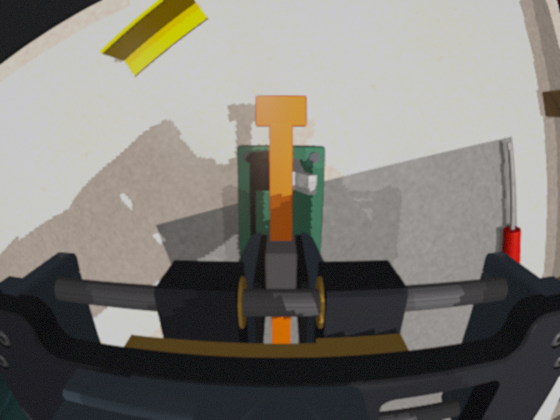

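View pics/s3.png

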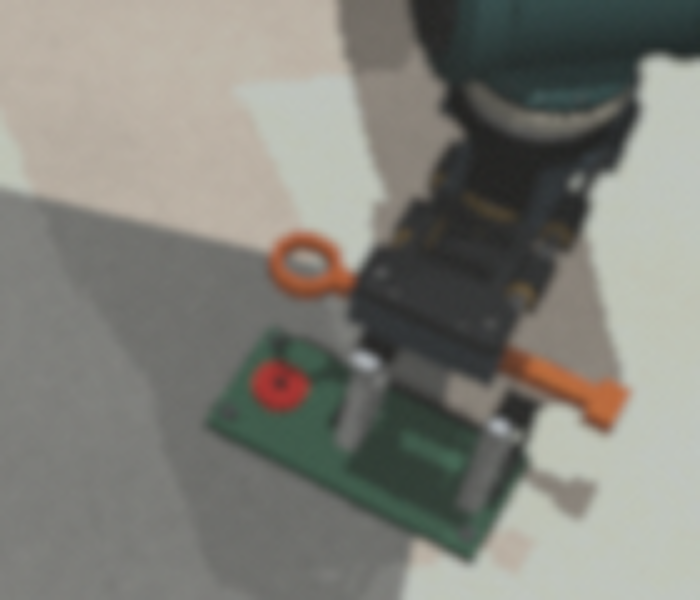

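View pics/t3.png

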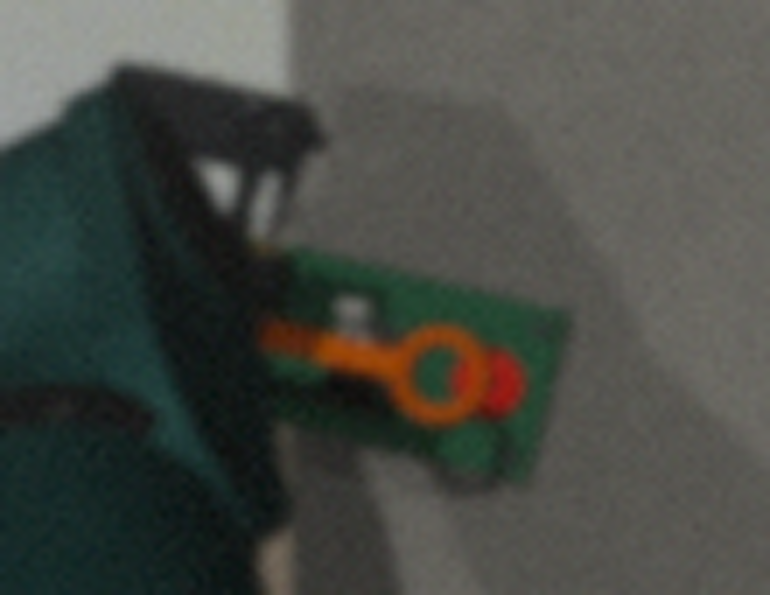

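The bar is now in line over the clip. In the wrist view the plate's end edge runs from (238,147) to (324,148) and the end block is at (281,110). In the top crop the ring is at about (438,374) and the nozzle at (490,381).

```bash
python3 - <<'E'
from h import *
crop('wrist','3',225,85,345,245,3.7,'w3a')
t=load('top','3')
T=lambda u,v,x0,y0,s:((u+.5)/s-.5+x0,(v+.5)/s-.5+y0)
r=atz(t,*T(438,374,160,185,7),.138); n=atz(t,*T(490,381,160,185,7),.02); print('ring',r,'noz',n)
x=np.array([np.cos(np.radians(-104.7)),np.sin(np.radians(-104.7))]);y=np.array([-x[1],x[0]])
tcp=env.get_state()['tcp_pos'][:2]
print('ring rel tcp',(r[:2]-tcp)@x,(r[:2]-tcp)@y,'noz rel ring',(n-r)[:2]@x,(n-r)[:2]@y)
sc=load('scene','3')
r=atz(sc,*T(305,264,290,150,5),.138); n=atz(sc,*T(281,385,290,150,5),.02); print('scene ring',r,n,(n-r)[:2]@x,(n-r)[:2]@y)
E
```

```text
ring [0.48074981 0.17591131 0.138     ] noz [0.48012764 0.17428575 0.02      ]
ring rel tcp 0.08662587571639706 0.0011299361388951272 noz rel ring 0.0017302374937683647 -0.00018930492933944004
scene ring [0.48481328 0.17680793 0.138     ] [0.48175469 0.17808245 0.02      ] -0.0004566628034862604 -0.0032818983260493317
```

View pics/w3a.png

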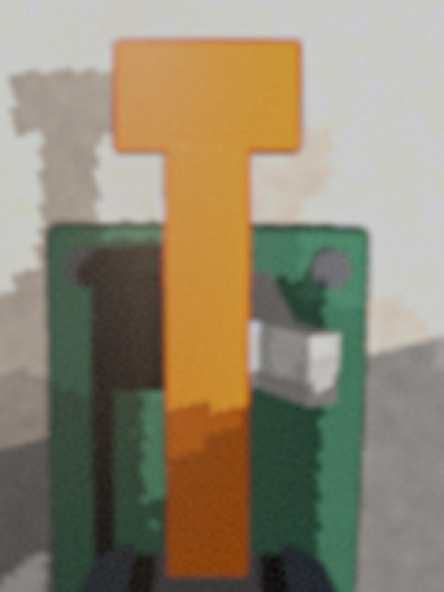

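```bash
python3 - <<'E'
from h import *
d=load('wrist','3'); im=d['img'].astype(float)
g=im[...,1]-im[...,0]  # green excess
o=im[...,0]-im[...,2]  # orange
def edges(a,v,lo,hi,th):
    row=cv2.GaussianBlur(a,(3,3),0)[v,lo:hi]; c=[]
    for i in range(len(row)-1):
        if (row[i]-th)*(row[i+1]-th)<0: c.append(lo+i+(th-row[i])/(row[i+1]-row[i]))
    return c
L=[];R=[];C=[]
for v in range(152,232,6):
    e=edges(g,v,228,340,12); b=edges(o,v,255,310,60)
    print(v,np.round(e,1),np.round(b,1))
E
```

```text
152 [237.8 243.7 293.6 324.6] [267.9 292.7]
158 [238.  241.6 294.4 309.  318.6 324.5] [267.8 292.8]
164 [238.1 248.6 300.6 324. ] [268.1 292.7]
170 [238.3 248.7 304.  323.5] [268.1 292.7]
176 [238.5 249.  316.1 323.5] [268.1 291.9]
182 [238.5 249.  316.  323.7] [268.2 291.9]
188 [238.6 249.1 315.4 323.5] [268.3 292.5]
194 [239.4 248.2 256.8 268.  293.8 305.6 311.2 323.2] [268.8 292.5]
200 [239.4 248.6 256.7 268.2 293.5 322.9] [269.3 291.8]
206 [238.9 248.7 256.2 268.3 293.4 322.7] [269.3 291.9]
212 [238.9 248.8 255.8 268.6 293.5 322.4] [269.7 291.9]
218 [239.  249.5 255.9 268.6 293.4 322.1] [269.8 291.8]
224 [239.  249.5 255.8 267.8 293.3 321.8] [269.6 291.7]
230 [239.2 249.9 255.7 267.8 293.2 321.5] [269.5 291.7]
```

```bash
python3 - <<'E'
from h import *
d=load('wrist','3')
V=[152,158,164,170,182,188,200,206,212,218,224,230]
Lc=[237.8,238,238.1,238.3,238.5,238.6,239.2,238.9,238.9,239,239,239.2]
Rc=[324.6,324.5,324,323.5,323.7,323.5,322.9,322.7,322.4,322.1,321.8,321.5]
BL=[267.9,267.8,268.1,268.1,268.2,268.3,269.3,269.3,269.7,269.8,269.6,269.5]
BR=[292.7,292.8,292.7,292.7,291.9,292.5,291.8,291.9,291.9,291.8,291.7,291.7]
def fit(U,z):
    P=np.array([watz(d,u,v,z)[:2] for u,v in zip(U,V)])
    p=np.polyfit(P[:,1],P[:,0],1); return p
f=lambda p:(-90-np.degrees(np.arctan(p[0])))
y0=.26
for n,A,B,z in(('plate',Lc,Rc,.012),('bar',BL,BR,.138)):
    a=fit(A,z);b=fit(B,z); m=(a+b)/2
    print(n,f(a),f(b),f(m),'width',(b-a)@[y0,1]*np.cos(np.radians(14.7)),'mid x at y=.26,.32,.175',m@[.26,1],m@[.32,1],m@[.175,1])
E
```

```text
plate -105.51890371019482 -105.04775617558411 -105.2835946138986 width 0.07876405002561167 mid x at y=.26,.32,.175 0.5014778040338187 0.5178734826567585 0.47825059265132075
bar -103.65182058939166 -105.0796543889316 -104.36801604415709 width 0.011290626880216629 mid x at y=.26,.32,.175 0.5014696462668029 0.5168393314601298 0.4796959255762564
```

Call:
play_rows --pt "0 0.3 -0.04" --pt "0 0.6 -0.04" --pt "0 0.9 -0.04" --pt "0 1.1 -0.04" --pt "0 1.3 -0.04" --pt "0 1.45 -0.04" --pt "0 1.6 -0.04" --pt "0 1.75 -0.04" --pt "0 1.9 -0.04" --pt "0 2.0 -0.04" --pt "0 2.1 -0.04" --pt "0 2.1 -0.04" --spin '[0.06,0.06,0.06,0.06,0.06,0.06,0.06,0.06,0.06,0.06,0.06,0.06]' --grip '[-1,-1,-1,-1,-1,-1,-1,-1,-1,-1,-1,-1]'

```text
time: 8.03
tcp_pos: [0.5008, 0.2587, 0.0878]
eef_rot: [-0.701, 0.701, -0.093, 0.093]
wrist_force: [2.9, 0.1, -2.7]
gripper_width: 0.016
```

Call:
play_rows --pt "0 0.1 0" --pt "0 0.2 0" --pt "0 0.3 0" --pt "0 0.4 0" --pt "0 0.47 0" --pt "0 0.53 0" --pt "0 0.56 0" --pt "0 0.56 0" --pt "0 0.56 0" --spin '[0,0,0,0,0,0,0,0,0]' --grip '[-1,-1,-1,-1,-1,-1,-1,-1,-1]'

```text
time: 8.78
tcp_pos: [0.5004, 0.2586, 0.0744]
eef_rot: [-0.701, 0.701, -0.093, 0.092]
wrist_force: [-1.7, -2.9, 7.0]
gripper_width: 0.0159
```

```bash
python3 - <<'E'
from h import *
d=snap('wrist','4'); s=env.get_state(); snap('scene','4');snap('top','4')
print(s['tcp_pos'],s['gripper_width'],s['wrist_force'],s['moment'])
crop('scene','4',290,150,430,270,5,'s4');crop('wrist','4',215,85,345,255,3.5,'w4a')
E
```

```text
[0.50038947 0.25861549 0.0743689 ] 0.016007027647693593 [-2.47426871 -2.53701339  6.47031935] [-0.35109493  0.43382361  0.02812825]
```

View pics/s4.png

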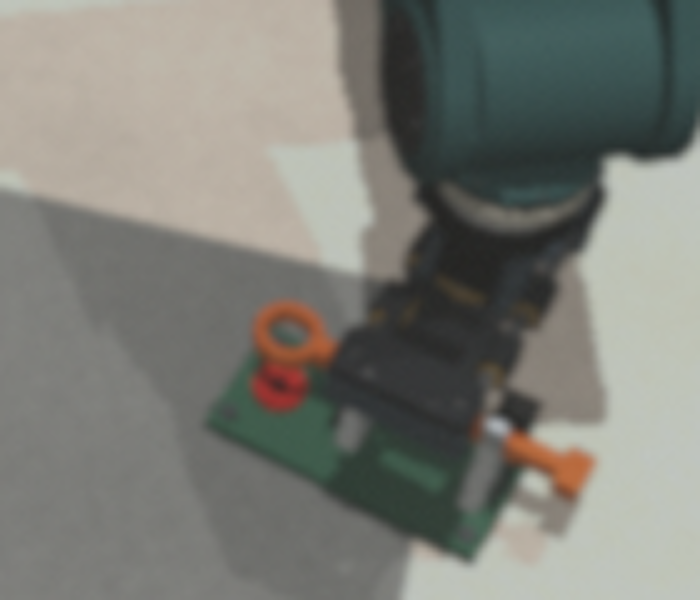

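View pics/w4a.png

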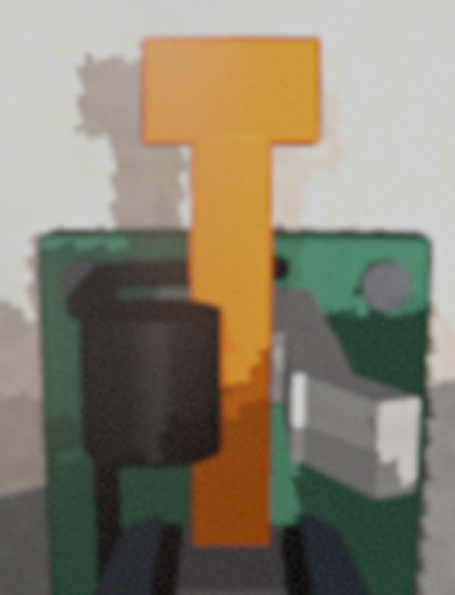

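Call:
play_rows --pt "0 0.04 0" --pt "0 0.08 0" --pt "0 0.08 0" --pt "0 0.08 0" --spin '[0,0,0,0]' --grip '[-1,-1,-1,-1]'

```text
time: 9.27
tcp_pos: [0.5005, 0.2587, 0.0741]
eef_rot: [-0.701, 0.701, -0.093, 0.092]
wrist_force: [-15.1, -9.3, 43.7]
gripper_width: 0.0159
```

It is firmly on the floor: 44 N at 0.3 mm more. I'll relax the push and then let go.

Call:
play_rows --pt "0 -0.06 0" --pt "0 -0.1 0" --pt "0 -0.1 0" --pt "0 -0.1 0" --pt "0 -0.1 0" --pt "0 -0.1 0" --pt "0 -0.1 0" --pt "0 -0.1 0" --pt "0 -0.1 0" --pt "0 -0.1 0" --spin '[0,0,0,0,0,0,0,0,0,0]' --grip '[-1,-1,-1,-0.4,0,0.2,0.3,0.3,0.3,0.3]'

```text
time: 10.1
tcp_pos: [0.5008, 0.2588, 0.0747]
eef_rot: [-0.701, 0.701, -0.093, 0.093]
wrist_force: [-0.2, -0.2, -0.1]
gripper_width: 0.058
```

Call:
play_rows --pt "0 -0.4 0" --pt "0 -1.2 0" --pt "0 -2.2 0" --pt "0 -3.4 0" --pt "0 -4.6 0" --pt "0 -5.5 0" --pt "0 -6 0" --pt "0 -6 0" --pt "0 -6 0" --spin '[0,0,0,0,0,0,0,0,0]' --grip '[0.3,0.3,0.3,0.3,0.3,0.3,0.3,0.3,0.3]'

```text
time: 10.85
tcp_pos: [0.5007, 0.2587, 0.2247]
eef_rot: [0.701, -0.701, 0.092, -0.093]
wrist_force: [1.1, 0.2, -0.8]
gripper_width: 0.059
```

```bash
python3 - <<'E'
from h import *
d=snap('wrist','5'); s=env.get_state(); snap('scene','5');snap('top','5')
print(s['tcp_pos'],s['wrist_force'])
crop('scene','5',300,190,410,270,6,'s5');crop('top','5',170,195,260,265,7,'t5')
E
```

```text
[0.50022347 0.25849663 0.22373884] [0.42410898 1.33827368 0.34494532]
```

View pics/wrist_5.png

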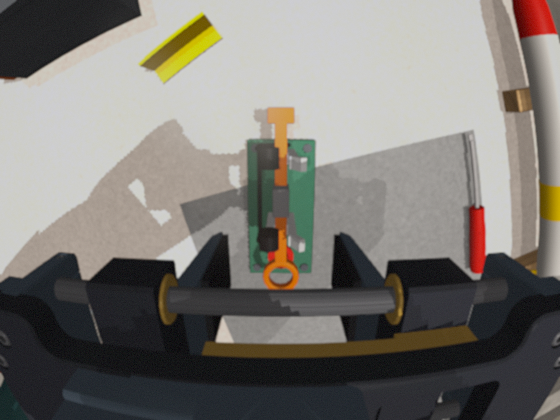

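View pics/s5.png

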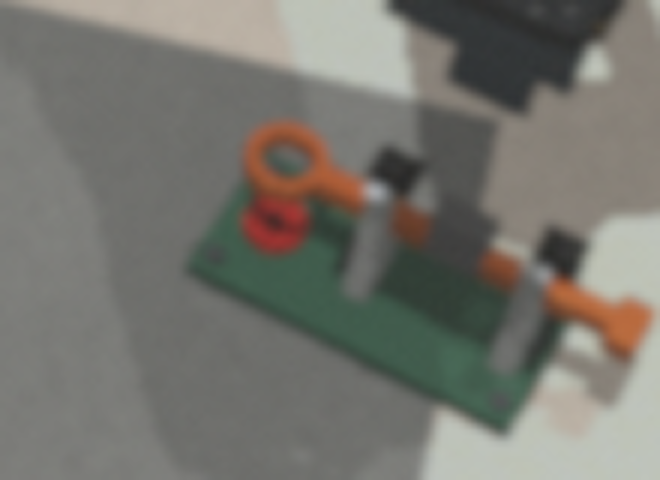

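View pics/t5.png

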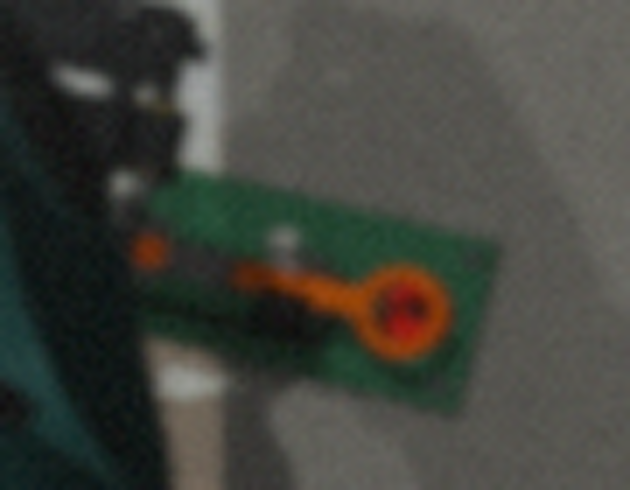

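The guide lies in the clip with the noses over the bar, and the ring is over the nozzle: top crop (404,313), wrist (281,275). Next I'll measure the ring's position and whether it is level.

```bash
python3 - <<'E'
from h import *
crop('wrist','5',240,250,320,310,9,'w5r')
t=load('top','5');sc=load('scene','5');w=load('wrist','5')
T=lambda u,v,x0,y0,s:((u+.5)/s-.5+x0,(v+.5)/s-.5+y0)
print('top',atz(t,*T(404,313,170,195,7),.072))
print('scene',atz(sc,*T(286,159,300,190,6),.072))
P=cloud(sc);im=sc['img'].astype(int)
m=(im[...,0]>120)&(im[...,0]-im[...,2]>70)&(im[...,1]>45)&(P[...,2]>.05)&(P[...,2]<.1)&(abs(P[...,0]-.5)<.15)&(abs(P[...,1]-.26)<.15)
Q=P[m];a=Q[:,1]
for lo,hi in((.15,.17),(.17,.19),(.19,.21),(.21,.25),(.27,.3),(.3,.33),(.33,.36)):
    k=(a>lo)&(a<hi); print(lo,k.sum(),np.median(Q[k,2]) if k.any() else '')
E
```

```text
top [0.47820988 0.17259138 0.072     ]
scene [0.4824746 0.1757605 0.072    ]
0.15 27 0.07129848507336314
0.17 47 0.07043371372728693
0.19 34 0.07115830868513737
0.21 3 0.07109118273127042
0.27 6 0.07283239396504657
0.3 41 0.07144852249521716
0.33 49 0.07163720869624465
```

View pics/w5r.png

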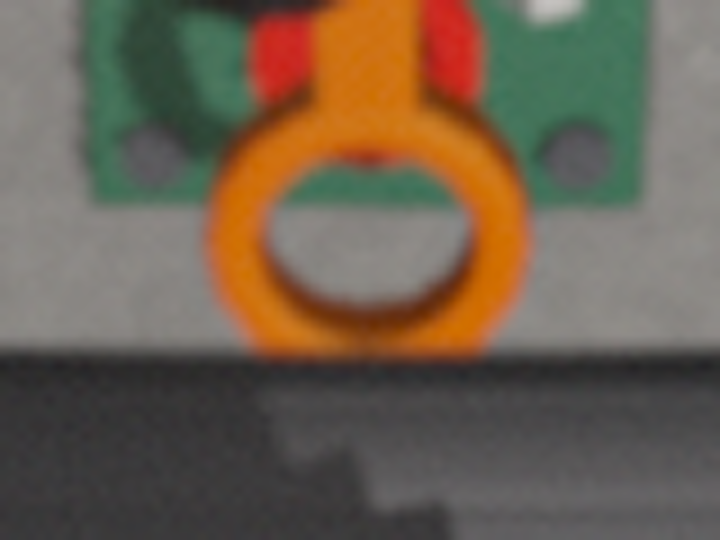

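```bash
python3 - <<'E'
from h import *
w=load('wrist','5');t=load('top','0');sc=load('scene','0')
T=lambda u,v,x0,y0,s:((u+.5)/s-.5+x0,(v+.5)/s-.5+y0)
print('ring wrist',watz(w,*T(370,248.5,240,250,9),.072))
def tri(a,b):
    (r1,c1),(r2,c2)=ray(t,*a),ray(sc,*b)
    A=np.stack([r1,-r2],1);k=np.linalg.lstsq(A,c2-c1,rcond=None)[0]
    p,q=c1+k[0]*r1,c2+k[1]*r2; return (p+q)/2,np.linalg.norm(p-q)
A=lambda u,v:T(u,v,270,150,5);B=lambda u,v:T(u,v,110,160,4.4)
print('green',tri(A(676,206),B(188,137)));print('white',tri(A(685,93),B(127,217)));print('blue',tri(A(543,127),B(269,211)));print('jar',tri(A(655,388),B(292,72)))
# plate corners of holder at z .095
for uv in((470,92),(582,90),(582,197),(470,197)): print(atz(t,*A(*uv),.095))
for uv in((216,277),(297,308),(350,240),(275,213)): print('s',atz(sc,*B(*uv),.095))
E
```

```text
ring wrist [0.4775441  0.17329679 0.072     ]
green (array([ 0.60198164, -0.35455702,  0.12824071]), np.float64(4.457689764038942e-05))
white (array([ 0.66835366, -0.36357052,  0.12547664]), np.float64(0.002087661425408835))
blue (array([ 0.6477553 , -0.27548742,  0.140889  ]), np.float64(0.003963331060424821))
jar (array([ 0.49785045, -0.34645786,  0.08005111]), np.float64(0.007089303736604956))
[ 0.67959552 -0.24543274  0.095     ]
[ 0.6786377  -0.31254403  0.095     ]
[ 0.61373879 -0.30899651  0.095     ]
[ 0.61583436 -0.24231847  0.095     ]
s [ 0.67499974 -0.30617912  0.095     ]
s [ 0.68091322 -0.24844211  0.095     ]
s [ 0.62416589 -0.23905114  0.095     ]
s [ 0.61912121 -0.29316738  0.095     ]
```

Call:
play_rows --pt "11.25 0 -19.1" --pt "11.25 0 -19.1" --pt "11.25 0 -19.1" --pt "11.25 0 -19.1" --pt "11.25 0 -19.1" --pt "11.25 0 -19.1" --pt "11.25 0 -19.1" --pt "11.25 0 -19.1" --pt "11.25 0 -19.1" --pt "11.25 0 -19.1" --pt "11.25 0 -19.1" --pt "11.25 0 -19.1" --pt "11.25 0 -19.1" --pt "11.25 0 -19.1" --pt "11.25 0 -19.1" --pt "11.25 0 -19.1" --pt "11.25 0 -19.1" --pt "11.25 0 -19.1" --pt "11.25 0 -19.1" --spin '[-2.5,-2.5,-2.5,-2.5,-2.5,-2.5,-2.5,-2.5,-2.5,-2.5,-2.5,-2.5,-2.5,-2.5,-2.5,-2.5,-2.5,-2.5,-2.5]' --grip '[0.3,0.3,0.3,0.3,0.3,0.3,0.3,0.3,0.3,0.3,0.3,0.3,0.3,0.3,0.3,0.3,0.3,0.3,0.3]'

```text
time: 12.58
tcp_pos: [0.6482, -0.2742, 0.2245]
eef_rot: [0.707, -0.707, 0.0, 0.0]
wrist_force: [-0.0, -0.2, 0.3]
gripper_width: 0.059
```

```bash
python3 - <<'E'
from h import *
from scipy.spatial.transform import Rotation as Ro
d=snap('wrist','6'); s=env.get_state()
print(s['tcp_pos'],s['q']);print(Ro.from_quat(s['eef_rot'],scalar_first=True).as_matrix().round(4))
crop('wrist','6',200,130,360,300,3.5,'w6a')
E
```

```text
[ 0.64832913 -0.2743492   0.22466316] [-4.33430346e-01  3.82154835e-01  1.72411062e+00  4.09645127e-05
  1.03552283e+00 -4.33686183e-01]
[[ 1.e+00 -2.e-04 -2.e-04]
 [ 2.e-04  1.e-04  1.e+00]
 [-2.e-04 -1.e+00  1.e-04]]
```

View pics/wrist_6.png

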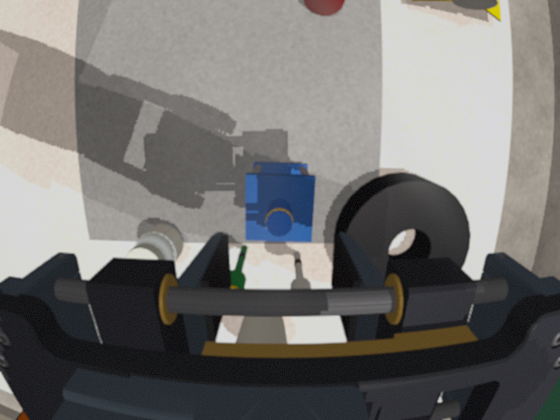

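View pics/w6a.png

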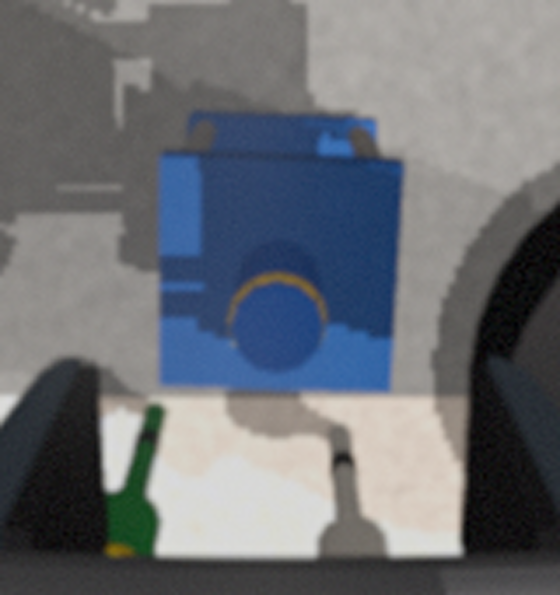

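```bash
python3 - <<'E'
from h import *
d=load('wrist','6')
T=lambda u,v,x0=200,y0=130,s=3.5:((u+.5)/s-.5+x0,(v+.5)/s-.5+y0)
print('handle',watz(d,*T(278,326),.139),[watz(d,*T(u,326),.139)[0] for u in(231,325)],[watz(d,*T(278,v),.139)[1] for v in(283,370)])
for uv in((160,153),(403,160),(391,390),(160,386)): print(watz(d,*T(*uv),.095))
E
```

```text
handle [ 0.64630409 -0.27808952  0.139     ] [np.float64(0.6354867997935646), np.float64(0.6571172382206152)] [np.float64(-0.26780318915796064), np.float64(-0.2888825538137167)]
[ 0.61532028 -0.24508557  0.095     ]
[ 0.67881769 -0.2469466   0.095     ]
[ 0.67732887 -0.3111974   0.095     ]
[ 0.61342226 -0.31004012  0.095     ]
```

Call:
play_rows --pt "-0.08 0.2 -0.15" --pt "-0.08 0.8 -0.15" --pt "-0.08 1.6 -0.15" --pt "-0.08 2.4 -0.15" --pt "-0.08 3.2 -0.15" --pt "-0.08 3.9 -0.15" --pt "-0.08 4.4 -0.15" --pt "-0.08 4.65 -0.15" --pt "-0.08 4.65 -0.15" --pt "-0.08 4.65 -0.15" --pt "-0.08 4.65 -0.15" --pt "-0.08 4.65 -0.15" --pt "-0.08 4.65 -0.15" --pt "-0.08 4.65 -0.15" --pt "-0.08 4.65 -0.15" --pt "-0.08 4.65 -0.15" --pt "-0.08 4.65 -0.15" --pt "-0.08 4.65 -0.15" --spin '[0,0,0,0,0,0,0,0,0,0,0,0,0,0,0,0,0,0]' --grip '[0.3,0.3,0.3,0.3,0.3,0.3,0.3,0.3,0.3,-1,-1,-1,-1,-1,-1,-1,-1,-1]' --newtons 40

```text
time: 14.13
tcp_pos: [0.6465, -0.2792, 0.1088]
eef_rot: [-0.707, 0.707, -0.0, 0.0]
wrist_force: [-1.5, 0.4, 6.3]
gripper_width: 0.0214
```

```bash
python3 - <<'E'
from h import *
s=env.get_state();print(s['tcp_pos'],s['gripper_width'],s['wrist_force'],s['moment'])
snap('wrist','7');s=env.get_state();print(s['tcp_pos'],s['gripper_width'],s['wrist_force'])
E
```

```text
[ 0.64654335 -0.27920141  0.10879037] 0.021416479631035205 [-1.48898431  0.41800763  6.25945737] [0.13493763 0.02620383 0.08201352]
[ 0.64652955 -0.27921016  0.10876777] 0.021520740354899023 [-0.552365    0.09399811  6.47305339]
```

View pics/wrist_7.png

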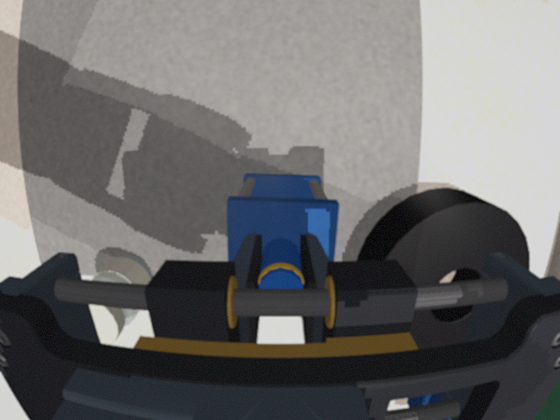

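Call:
play_rows --pt "0 -0.2 0" --pt "0 -0.6 0" --pt "0 -1.1 0" --pt "0 -1.7 0" --pt "0 -2.4 0" --pt "0 -3.1 0" --pt "0 -3.8 0" --pt "0 -4.4 0" --pt "0 -4.9 0" --pt "0 -5.2 0" --pt "0 -5.2 0" --spin '[0,0,0,0,0,0,0,0,0,0,0]' --grip '[-1,-1,-1,-1,-1,-1,-1,-1,-1,-1,-1]'

```text
time: 15.1
tcp_pos: [0.6471, -0.2794, 0.2407]
eef_rot: [-0.707, 0.707, 0.001, 0.001]
wrist_force: [-0.3, 0.4, -0.8]
gripper_width: 0.0209
```

```bash
python3 - <<'E'
from h import *
s=env.get_state();print(s['tcp_pos'],s['gripper_width'],s['wrist_force'],s['moment'])
snap('scene','8');crop('scene','8',90,90,290,240,4,'s8');snap('top','8');crop('top','8',300,120,440,230,5,'t8')
E
```

```text
[ 0.647063   -0.27944807  0.24066649] 0.020938835459237463 [-0.31748519  0.41534036 -0.80119367] [-0.01783447 -0.07974353 -0.01918107]
```

View pics/s8.png

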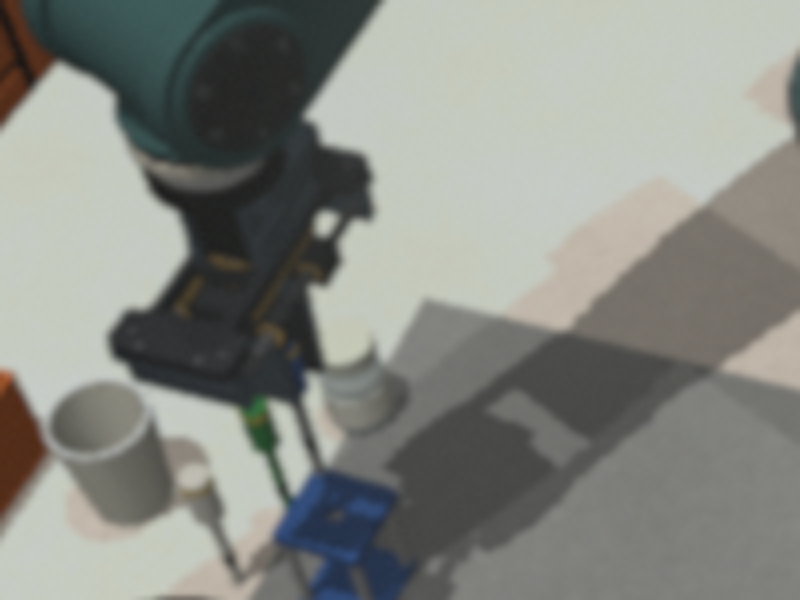

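Call:
play_rows --pt "-0.1 0 0.3" --pt "-0.3 0 0.9" --pt "-0.7 0 1.8" --pt "-1.1 0 3.0" --pt "-1.6 0 4.3" --pt "-2.1 0 5.6" --pt "-2.6 0 6.9" --pt "-3.1 0 8.2" --pt "-3.6 0 9.5" --pt "-4.1 0 10.8" --pt "-4.6 0 12.1" --pt "-5.1 0 13.4" --pt "-5.6 0 14.7" --pt "-6.0 0 15.9" --pt "-6.3 0 16.9" --pt "-6.6 0 17.6" --pt "-6.7 0 18.0" --pt "-6.72 0 18.1" --pt "-6.72 0 18.1" --pt "-6.72 0 18.1" --spin '[-0.2,-0.8,-1.8,-2.8,-3.8,-4.8,-5.8,-6.8,-7.8,-8.8,-9.8,-10.8,-11.8,-12.8,-13.6,-14.3,-14.7,-15,-15,-15]' --grip '[-1,-1,-1,-1,-1,-1,-1,-1,-1,-1,-1,-1,-1,-1,-1,-1,-1,-1,-1,-1]'

```text
time: 16.87
tcp_pos: [0.4786, 0.1733, 0.238]
eef_rot: [0.501, -0.5, -0.499, 0.5]
wrist_force: [-0.6, -0.3, -0.2]
gripper_width: 0.0214
```

```bash
python3 - <<'E'
from h import *
from scipy.spatial.transform import Rotation as Ro
snap('wrist','9');snap('scene','9');s=env.get_state()
print(s['tcp_pos'],s['q'],s['gripper_width'],s['wrist_force']);print(Ro.from_quat(s['eef_rot'],scalar_first=True).as_matrix().round(4))
crop('scene','9',280,120,410,270,4,'s9')
E
```

```text
[0.47877517 0.17299667 0.23812563] [ 3.00971450e-01  5.27245152e-02  2.10569215e+00 -5.39449439e-05
  9.83715622e-01 -1.26729989e+00] 0.02106314722986052 [-0.34876124 -0.33355955 -0.66738859]
[[ 2.5e-03 -5.0e-04 -1.0e+00]
 [ 1.0e+00 -2.0e-04  2.5e-03]
 [-2.0e-04 -1.0e+00  5.0e-04]]
```

View pics/wrist_9.png

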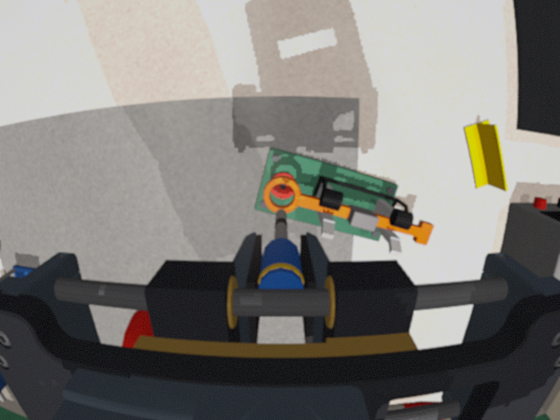

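View pics/s9.png

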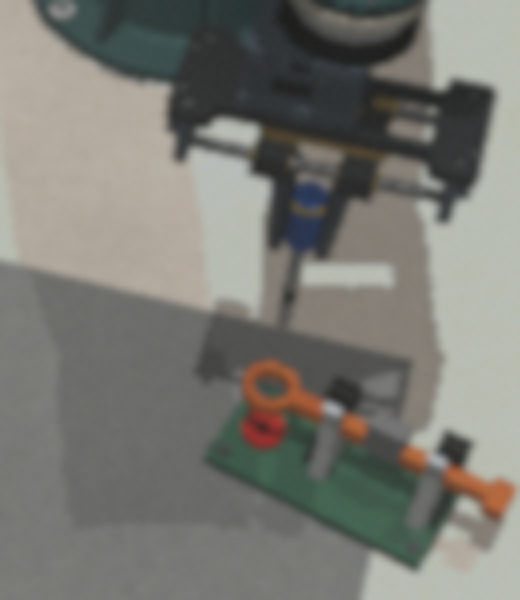

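The wrist view shows the stem tip at about (281,208) and the ring at (282,192). The scene crop shows the probe hanging roughly upright with its tip at (286,326), and the ring at (271,387). I'll enlarge both to measure tip position and tilt.

```bash
python3 - <<'E'
from h import *
crop('wrist','9',245,160,325,300,5,'w9a')
crop('scene','9',330,155,370,230,8,'s9a')
E
```

```text
(no output)
```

View pics/w9a.png

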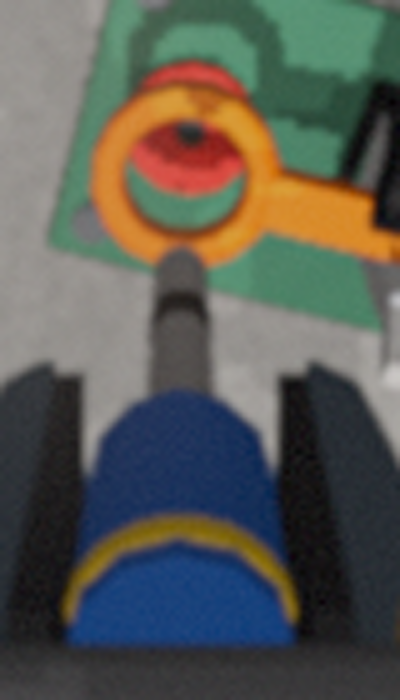

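View pics/s9a.png

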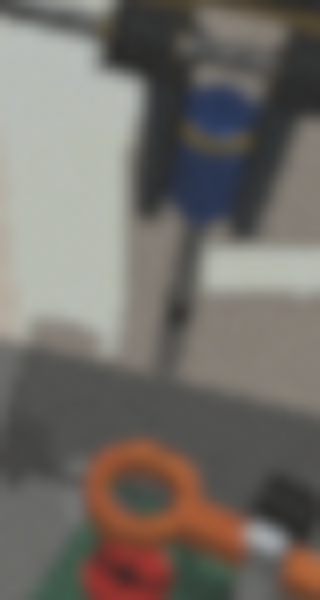

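```bash
python3 - <<'E'
from h import *
d=load('wrist','9');sc=load('scene','9');s=env.get_state();print(s['tcp_pos'])
W=lambda u,v:((u+.5)/5-.5+245,(v+.5)/5-.5+160)
S=lambda u,v:((u+.5)/8-.5+330,(v+.5)/8-.5+155)
zt=s['tcp_pos'][2]-.0988
print('tip axis',watz(d,*W(181,248),zt)-[.0045,0,0])
print('stem mid at band', watz(d,*W(181.5,300),zt+.032))
print('ring L/R/top/bot',[watz(d,*W(*p),.072).round(4) for p in((124,172),(246,172),(185,115),(185,230))])
print('outer',[watz(d,*W(*p),.072).round(4) for p in((91,178),(184,83),(184,268))])
# tilt: use scene: band center, tip, handle bottom
print('scene tip',atz(sc,*S(168,378),zt)); print('scene band',atz(sc,*S(178,312),zt+.032)); print('scene hb',atz(sc,*S(196,225),zt+.085)); print('scene htop',atz(sc,*S(222,103),zt+.129))
print('scene ring',atz(sc,*S(143,492),.066+.006))
# predicted vertical probe
for z in(0,.032,.085,.129):
    X=np.array([.4778,.173,zt+z]);u,v=proj(sc,X);print(z,((u-330+.5)*8-.5,(v-155+.5)*8-.5), ((np.array(wproj(d,X))-[245,160]+.5)*5-.5))
E
```

```text
[0.47877517 0.17299667 0.23812563]
tip axis [0.46862448 0.17227673 0.13932563]
stem mid at band [0.47208586 0.17233225 0.17132563]
ring L/R/top/bot [array([0.4757, 0.1605, 0.072 ]), array([0.4758, 0.1858, 0.072 ]), array([0.4637, 0.1732, 0.072 ]), array([0.4883, 0.1731, 0.072 ])]
outer [array([0.477 , 0.1536, 0.072 ]), array([0.457, 0.173, 0.072]), array([0.4966, 0.1729, 0.072 ])]
scene tip [0.48395332 0.17634469 0.13932563]
scene band [0.48177442 0.17485946 0.17132563]
scene hb [0.4897963  0.17494237 0.22432563]
scene htop [0.47803245 0.17430562 0.26832563]
scene ring [0.48224599 0.17624507 0.072     ]
0 (np.float64(161.98681289606202), np.float64(361.7720863265083)) [185.34557147 274.73020655]
0.032 (np.float64(174.90906879562044), np.float64(301.6496911715035)) [186.0282895  336.41424238]
0.085 (np.float64(197.65176053928917), np.float64(195.83650262846982)) [187.60873508 480.83401341]
0.129 (np.float64(217.92689200665382), np.float64(101.50394371805533)) [189.63577167 669.56066619]
```

```bash
python3 - <<'E'
from h import *
d=load('wrist','9');sc=load('scene','9')
print(-d['R'].T@d['t'])
W=lambda u,v:((u+.5)/5-.5+245,(v+.5)/5-.5+160)
zt=.139
for z in(.137,.139,.141):
  print(z,'tip axis',watz(d,*W(181,248),z)+[.0045,0,0],'hb axis',watz(d,*W(181,391),z+.085)+[.011,0,0],'band bottom/top near edge',[watz(d,*W(181.5,v),z+k)+[.0045,0,0] for v,k in((292,.027),(309,.037))])
im=sc['img'];P=cloud(sc)
for v in range(160,206,3):
  print(v,[(u,)+tuple(P[v,u].round(3)) for u in range(346,362) if abs(P[v,u,0]-.48)<.03 and abs(P[v,u,1]-.175)<.015 and P[v,u,2]>.1])
E
```

```text
[0.39896396 0.17223473 0.40130551]
0.137 tip axis [0.47828281 0.1722771  0.137     ] hb axis [0.47823566 0.17223402 0.222     ] band bottom/top near edge [array([0.47763142, 0.17233741, 0.164     ]), array([0.47712337, 0.17232891, 0.174     ])]
0.139 tip axis [0.47771666 0.17227678 0.139     ] hb axis [0.47747415 0.17223402 0.224     ] band bottom/top near edge [array([0.47700634, 0.17233654, 0.166     ]), array([0.47647526, 0.17232808, 0.176     ])]
0.141 tip axis [0.4771505  0.17227646 0.141     ] hb axis [0.47671263 0.17223403 0.226     ] band bottom/top near edge [array([0.47638126, 0.17233568, 0.168     ]), array([0.47582715, 0.17232725, 0.178     ])]
160 [(355, np.float64(0.509), np.float64(0.167), np.float64(0.324)), (356, np.float64(0.51), np.float64(0.169), np.float64(0.325)), (357, np.float64(0.51), np.float64(0.171), np.float64(0.326))]
163 [(352, np.float64(0.485), np.float64(0.16), np.float64(0.287)), (353, np.float64(0.482), np.float64(0.162), np.float64(0.285))]
166 [(352, np.float64(0.495), np.float64(0.162), np.float64(0.288)), (353, np.float64(0.466), np.float64(0.1
[... 5065 characters left out ...]
, np.float64(0.17), np.float64(0.173)), (351, np.float64(0.483), np.float64(0.173), np.float64(0.175)), (352, np.float64(0.486), np.float64(0.175), np.float64(0.178)), (353, np.float64(0.482), np.float64(0.178), np.float64(0.174))]
196 [(349, np.float64(0.48), np.float64(0.169), np.float64(0.157)), (350, np.float64(0.486), np.float64(0.172), np.float64(0.165)), (351, np.float64(0.483), np.float64(0.174), np.float64(0.162)), (352, np.float64(0.48), np.float64(0.177), np.float64(0.159))]
199 [(349, np.float64(0.482), np.float64(0.171), np.float64(0.147)), (350, np.float64(0.484), np.float64(0.173), np.float64(0.15)), (351, np.float64(0.482), np.float64(0.176), np.float64(0.149))]
202 []
205 []
```

Call:
play_rows --pt "0.04 0.2 0" --pt "0.04 0.6 0" --pt "0.04 1.1 0" --pt "0.04 1.6 0" --pt "0.04 2.0 0" --pt "0.04 2.3 0" --pt "0.04 2.35 0" --pt "0.04 2.35 0" --pt "0.04 2.35 0" --spin '[0,0,0,0,0,0,0,0,0]' --grip '[-1,-1,-1,-1,-1,-1,-1,-1,-1]'

```text
time: 17.72
tcp_pos: [0.4791, 0.1746, 0.18]
eef_rot: [-0.5, 0.5, 0.5, -0.5]
wrist_force: [0.3, -0.2, -0.7]
gripper_width: 0.0214
```

```bash
python3 - <<'E'
from h import *
snap('wrist','10');snap('scene','10');snap('top','10');s=env.get_state()
print(s['tcp_pos'],s['wrist_force'])
crop('wrist','10',245,170,325,270,7,'w10');crop('scene','10',320,175,370,230,10,'s10');crop('top','10',190,200,260,260,8,'t10')
E
```

```text
[0.47912855 0.17461928 0.18025027] [ 0.04150625 -0.18726277 -1.14613712]
```

View pics/w10.png

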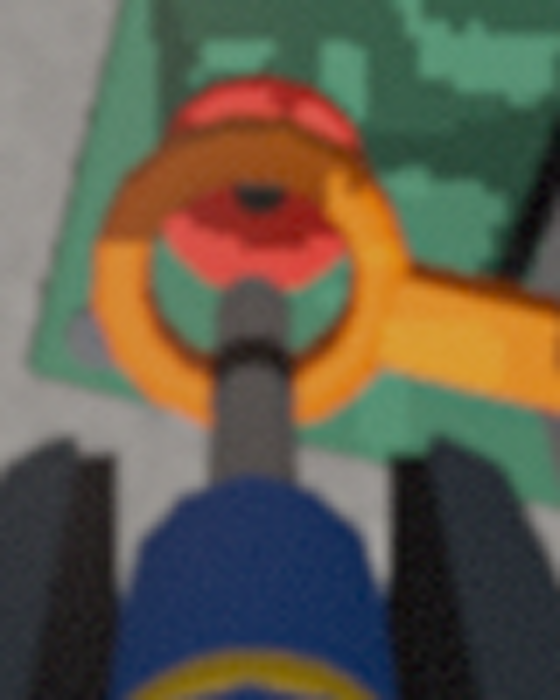

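View pics/s10.png

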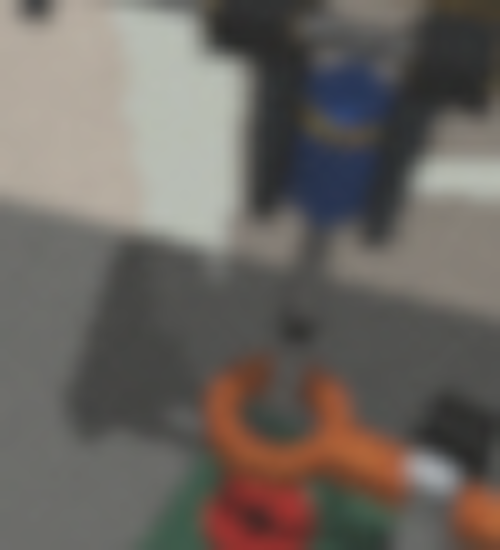

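View pics/t10.png

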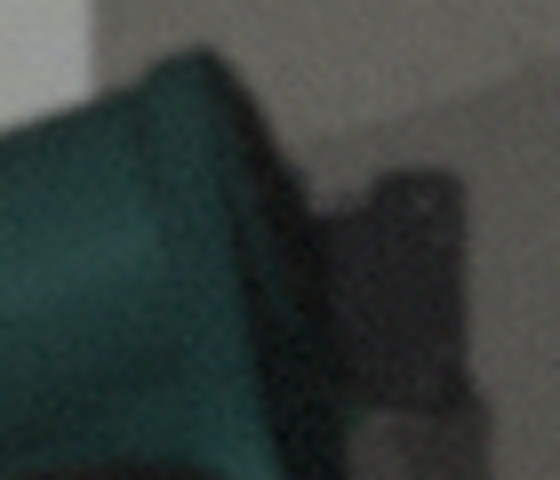

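```bash
python3 - <<'E'
from h import *
d=load('wrist','10');sc=load('scene','10')
W=lambda u,v:((u+.5)/7-.5+245,(v+.5)/7-.5+170)
S=lambda u,v:((u+.5)/10-.5+320,(v+.5)/10-.5+175)
for z in (.079,.0815): print('tip',watz(d,*W(254,277),z)+[.0045,0,0])
print('ring outer L R',watz(d,*W(92,265),.072),watz(d,*W(411,260),.072)); print('T B',watz(d,*W(251,120),.072),watz(d,*W(251,425),.072))
print('hole',[watz(d,*W(*p),.072).round(4) for p in((150,272),(353,272))])
# overlay
im=cv2.resize(cv2.cvtColor(d['img'],cv2.COLOR_RGB2BGR)[170:270,245:325],None,fx=7,fy=7,interpolation=cv2.INTER_CUBIC)
def circ(c,r,z,col):
    for a in np.linspace(0,2*np.pi,150):
        u,v=wproj(d,[c[0]+r*np.cos(a),c[1]+r*np.sin(a),z]); cv2.circle(im,(int((u-245+.5)*7),int((v-170+.5)*7)),1,col,-1)
circ((.4770,.1733),.020,.072,(255,255,255));circ((.4770,.1733),.013,.072,(255,255,0))
circ((.4778,.1737),.0045,.0815,(255,0,255))
cv2.imwrite('pics/ov10.png',im)
sm=cv2.resize(cv2.cvtColor(sc['img'],cv2.COLOR_RGB2BGR)[175:230,320:370],None,fx=10,fy=10,interpolation=cv2.INTER_CUBIC)
def circs(c,r,z,col):
    for a in np.linspace(0,2*np.pi,150):
        u,v=proj(sc,[c[0]+r*np.cos(a),c[1]+r*np.sin(a),z]); cv2.circle(sm,(int((u-320+.5)*10),int((v-175+.5)*10)),1,col,-1)
circs((.4805,.1755),.020,.072,(255,255,255));circs((.4805,.1755),.013,.072,(255,255,0))
for z in(.0815,.1135,.1665):circs((.4810,.1760),.0045 if z<.16 else .011,z,(255,0,255))
cv2.imwrite('pics/ovs10.png',sm)
E
```

```text
tip [0.47880693 0.17363553 0.079     ]
tip [0.47809688 0.17363313 0.0815    ]
ring outer L R [0.47472099 0.15357747 0.072     ] [0.47412867 0.19308059 0.072     ]
T B [0.45643782 0.17329587 0.072     ] [0.49573643 0.1732454  0.072     ]
hole [array([0.4756, 0.1608, 0.072 ]), array([0.4757, 0.1859, 0.072 ])]
```

View pics/ov10.png

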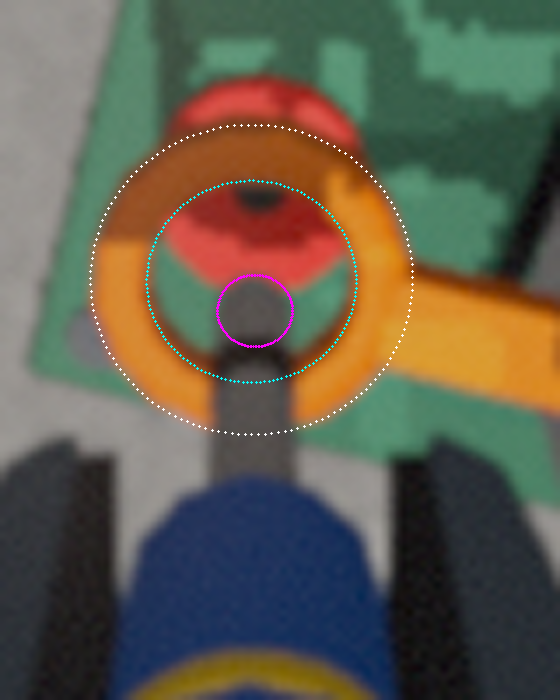

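View pics/ovs10.png

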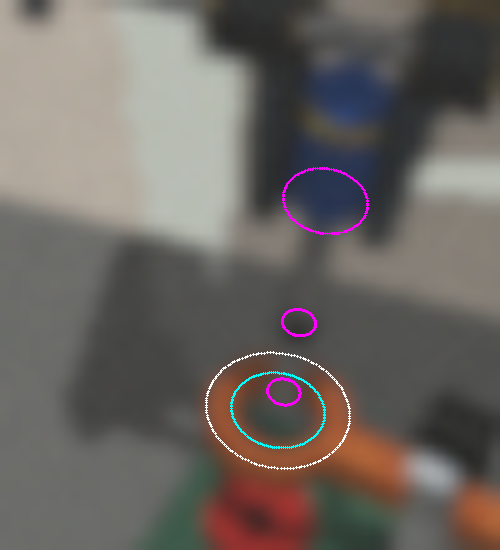

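Call:
play_rows --pt "-0.02 0 0.03" --pt "-0.02 0.15 0.03" --pt "-0.02 0.4 0.03" --pt "-0.02 0.7 0.03" --pt "-0.02 1.0 0.03" --pt "-0.02 1.3 0.03" --pt "-0.02 1.55 0.03" --pt "-0.02 1.75 0.03" --pt "-0.02 1.87 0.03" --pt "-0.02 1.87 0.03" --pt "-0.02 1.87 0.03" --spin '[0,0,0,0,0,0,0,0,0,0,0]' --grip '[-1,-1,-1,-1,-1,-1,-1,-1,-1,-1,-1]'

```text
time: 18.78
tcp_pos: [0.4781, 0.174, 0.1329]
eef_rot: [0.5, -0.5, -0.5, 0.5]
wrist_force: [0.2, 0.3, -0.2]
gripper_width: 0.0213
```

```bash
python3 - <<'E'
from h import *
snap('wrist','11');snap('scene','11');s=env.get_state()
print(s['tcp_pos'],s['wrist_force'],s['gripper_width'])
crop('wrist','11',245,170,325,270,7,'w11');crop('scene','11',320,180,370,235,10,'s11')
E
```

```text
[0.47827574 0.17406977 0.13323067] [0.25765963 0.2503926  0.01993628] 0.02177102677656401
```

View pics/w11.png

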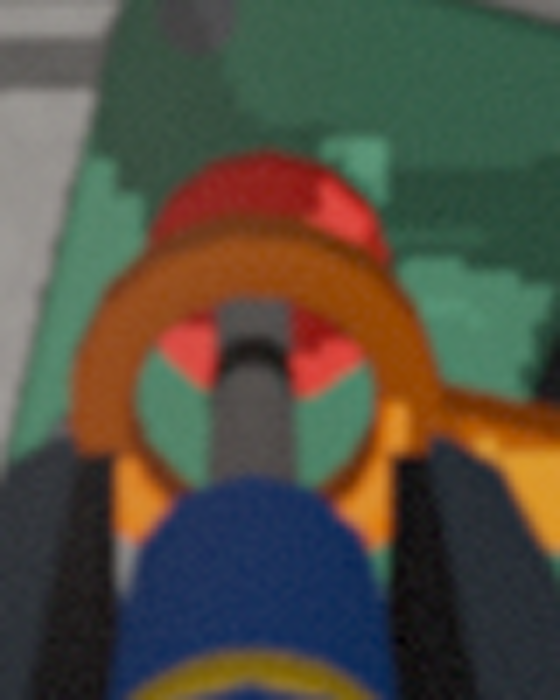

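View pics/s11.png

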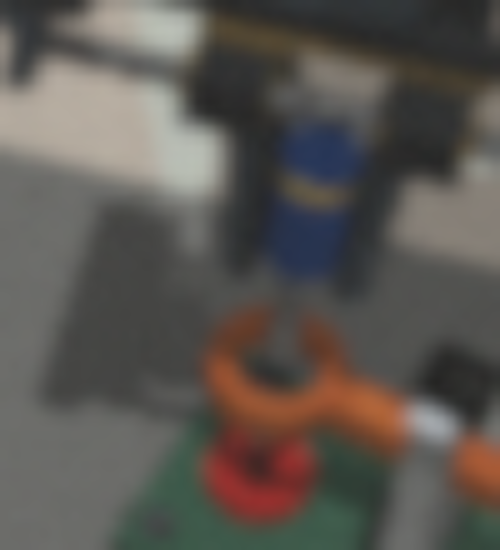

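```bash
cat > ov.py <<'E'
from h import *
import sys
def ov(tag,rw,pw,tipz,rs,ps,y0s=180):
    d=load('wrist',tag);sc=load('scene',tag)
    def dr(im,pj,o,s,c,r,z,col,a0=0,a1=2*np.pi):
        for a in np.linspace(a0,a1,200):
            u,v=pj([c[0]+r*np.cos(a),c[1]+r*np.sin(a),z]); cv2.circle(im,(int((u-o[0]+.5)*s),int((v-o[1]+.5)*s)),1,col,-1)
    im=cv2.resize(cv2.cvtColor(d['img'],cv2.COLOR_RGB2BGR)[170:270,245:325],None,fx=7,fy=7,interpolation=cv2.INTER_CUBIC)
    sm=cv2.resize(cv2.cvtColor(sc['img'],cv2.COLOR_RGB2BGR)[y0s:y0s+55,320:370],None,fx=10,fy=10,interpolation=cv2.INTER_CUBIC)
    for I,pj,o,s,r,p,a in((im,lambda X:wproj(d,X),(245,170),7,rw,pw,(np.pi/2,1.5*np.pi)),(sm,lambda X:proj(sc,X),(320,y0s),10,rs,ps,(-np.pi/2,np.pi/2))):
        dr(I,pj,o,s,r,.02,.072,(255,255,255));dr(I,pj,o,s,r,.013,.072,(255,255,0))
        for z in(.027,.037):dr(I,pj,o,s,p,.0045,tipz+z,(0,255,0),*a)
        dr(I,pj,o,s,p,.011,tipz+.085,(255,0,255),*a)
    cv2.imwrite(f'pics/ovw_{tag}.png',im);cv2.imwrite(f'pics/ovs_{tag}.png',sm)
E
python3 -c "
from ov import *
ov('11',(.4762,.1733),(.4772,.1732),.0344,(.483,.1755),(.482,.1755))"
```

```text
(no output)
```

View pics/ovw_11.png

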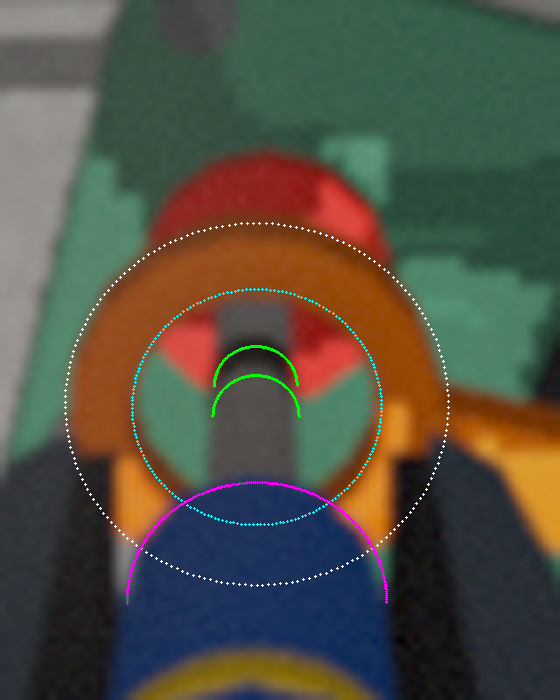

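View pics/ovs_11.png

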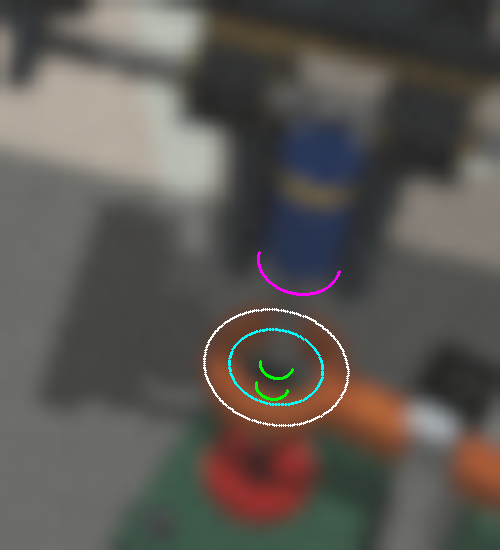

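```bash
python3 - <<'E'
from h import *
for tag in('10','11'):
    d=load('wrist',tag); im=d['img'].astype(int); 
    m=((im[...,0]-im[...,2])>45)&(im[...,1]>30)&((im[...,1]-im[...,2])>15); m[:170]=0;m[270:]=0;m[:,:245]=0;m[:,325:]=0
    for v in range(184,240,3):
        u=np.where(m[v])[0]
        if len(u)==0: continue
        g=np.split(u,np.where(np.diff(u)>1)[0]+1); print(tag,v,[(x[0],x[-1]) for x in g])
    print(-d['R'].T@d['t'])
d=load('wrist','11')
for c in((.4762,.1733,.072),(.4762,.1733,.06)):
    for r in(.02,.013):
        P=np.array([wproj(d,[c[0]+r*np.cos(a),c[1]+r*np.sin(a),c[2]]) for a in np.linspace(0,6.283,100)]);print(c,r,P.min(0),P.max(0))
E
```

```text
10 187 [(np.int64(273), np.int64(288)), (np.int64(294), np.int64(294))]
10 190 [(np.int64(268), np.int64(294))]
10 193 [(np.int64(265), np.int64(297))]
10 196 [(np.int64(262), np.int64(278)), (np.int64(281), np.int64(298))]
10 199 [(np.int64(261), np.int64(272)), (np.int64(290), np.int64(300))]
10 202 [(np.int64(260), np.int64(268)), (np.int64(292), np.int64(301))]
10 205 [(np.int64(258), np.int64(266)), (np.int64(269), np.int64(270)), (np.int64(293), np.int64(302))]
10 208 [(np.int64(258), np.int64(266)), (np.int64(272), np.int64(273)), (np.int64(290), np.int64(291)), (np.int64(295), np.int64(307))]
10 211 [(np.int64(258), np.int64(266)), (np.int64(286), np.int64(287)), (np.int64(295), np.int64(320))]
10 214 [(np.int64(258), np.int64(267)), (np.int64(294), np.int64(324))]
10 217 [(np.int64(260), np.int64(269)), (np.int64(292), np.int64(324))]
10 220 [(np.int64(261), np.int64(274)), (np.int64(288), np.int64(324))]
10 223 [(np.int64(263), np.int64(275)), (np.int64(286), np.int64(298)), (np.int64(302), np.int64(324))]
10 226 [(np.int64(265), np.int64(275)), (np.int64(286), np.int64(295
[... 881 characters left out ...]
.int64(324))]
11 232 [(np.int64(256), np.int64(264)), (np.int64(297), np.int64(306)), (np.int64(309), np.int64(324))]
11 235 [(np.int64(261), np.int64(267)), (np.int64(295), np.int64(302)), (np.int64(313), np.int64(324))]
11 238 [(np.int64(261), np.int64(270)), (np.int64(292), np.int64(301)), (np.int64(317), np.int64(324))]
[0.39837376 0.1728653  0.29617123]
(0.4762, 0.1733, 0.072) 0.02 [253.84267    201.41500106] [308.56895035 253.11634989]
(0.4762, 0.1733, 0.072) 0.013 [263.40065476 210.85724554] [299.01605159 244.48954872]
(0.4762, 0.1733, 0.06) 0.02 [255.06237546 197.4056417 ] [307.28438716 247.01038793]
(0.4762, 0.1733, 0.06) 0.013 [264.18465471 206.43039313] [298.16654161 238.69809341]
```

Call:
play_rows --pt "0 0 -0.03" --pt "0 0 -0.03" --pt "0 0 -0.03" --pt "0 0 -0.03" --spin '[0,0,0,0]' --grip '[-1,-1,-1,-1]'

```text
time: 19.22
tcp_pos: [0.4789, 0.174, 0.1331]
eef_rot: [-0.5, 0.5, 0.5, -0.5]
wrist_force: [-0.2, 0.8, -0.2]
gripper_width: 0.0211
```

```bash
python3 - <<'E'
from h import *
acc=0
for i in range(5):
    d=snap('scene','12'); acc=acc+d['img'].astype(float)
w=snap('wrist','12')
d['img']=(acc/5).astype(np.uint8);np.savez('scene_12.npz',**d)
s=env.get_state();print(s['tcp_pos'],s['wrist_force'],s['time'])
crop('scene','12',335,200,365,235,16,'s12');crop('wrist','12',245,170,325,270,7,'w12')
import ov
ov.ov('12',(.4772,.1733),(.4777,.1732),.0343,(.482,.1755),(.482,.1755))
E
```

```text
[0.47876243 0.1740045  0.13293286] [-0.71580223  0.87880162 -0.74884007] 19.5167
```

View pics/s12.png

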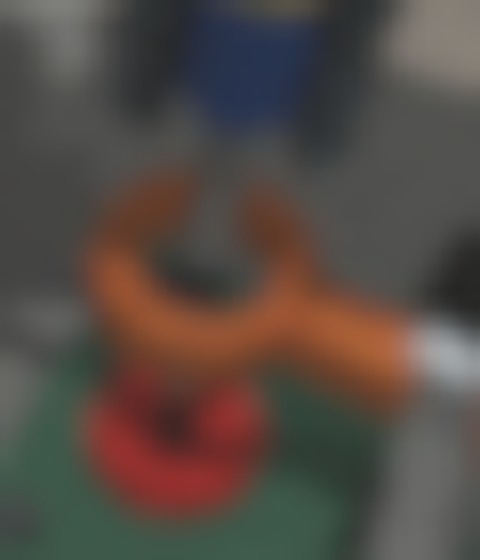

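View pics/ovw_12.png

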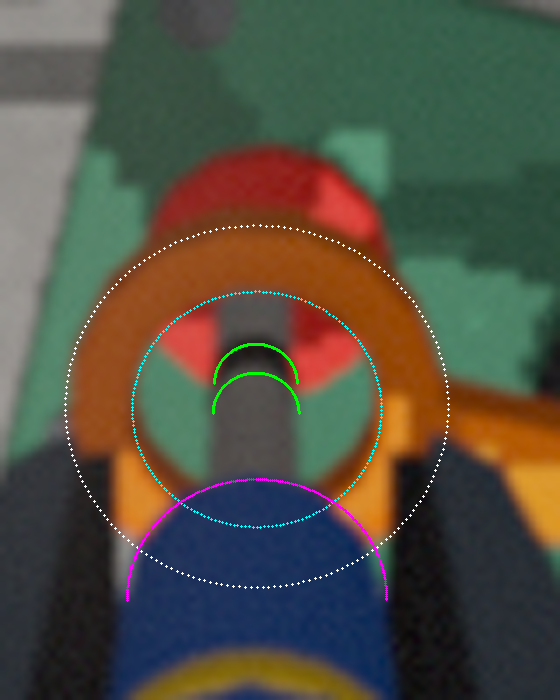

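View pics/ovs_12.png

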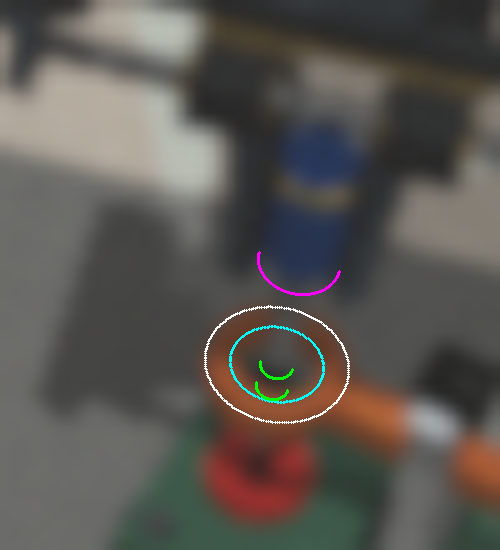

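The probe stands in the ring with the band just under its top face. Both views put it about 1 mm or less off centre, and there is no contact force. I'll make one last check of the whole scene and hand in.

```bash
python3 - <<'E'
from h import *
snap('scene','13');s=env.get_state();print(s['tcp_pos'],s['wrist_force'],abs(s['joint_velocities']).max(),s['gripper_width'])
E
```

```text
[0.47878218 0.17400312 0.13294727] [-0.16006597 -0.28288115 -0.82629108] 0.0009828288811401162 0.021396457702985375
```

View pics/scene_13.png

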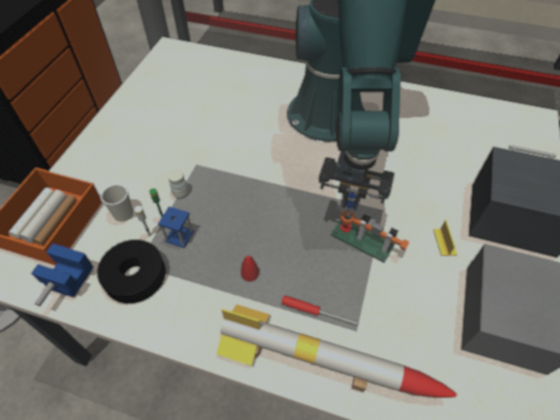

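The scene shows the bystanders where they were, the holder at (175,228) empty, and the arm holding the probe in the ring at about (347,222).

```bash
python3 -c "
from workcell import env
print(env.sign_off())"
```

```text
the job is handed in; nothing more can be done
None
```

The job is done and handed in, about 20 s into the 69 s allowed; sign-off reported no verdict.

- **Guide arm:** I pushed it down past the jaw until the floor stopped it. A further push raised the wrist force to 44 N with 0.3 mm of movement, after which I backed off and released it. The noses sit over the bar, the depth map showed both ends level at about 71–72 mm, and the ring lies over the nozzle.
- **Probe:** I lifted it out of the holder and lowered it through the ring. It is held with the band's centre at about 66 mm, level with the middle of the ring. The stem is upright, the arm is still, and the wrist force is about 1 N, which shows no sign of contact with the ring.
- **Centring:** The wrist camera and the arm position put the probe about 1 mm or less off centre. The scene camera, which reads 2–4 mm off the other two, had suggested up to 3 mm towards +x before the last 0.8 mm correction. Its averaged image after that looked centred.
- **Rest of the table:** The other objects look undisturbed in the final scene picture.

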